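Hang the lift-off door back on the sample locker

TASK

Lift the locker door out of the slotted stand and lower it, standing well open, onto the locker's two pintle pins until both knuckles are fully down on their seats. The pin strip is adjustable, so feel for the pins; do not force the door or let it drop. Then swing it gently shut against its bumpers, let go, and leave the other things on the bench where they are.

Things in the scene. Friction and masses are not known exactly. Their poses are not given: they have to be found in the camera images.
- door_centre (a point): Centre of the loose lift-off door: upright white wood-edged panel 16 mm thick (x), 168 wide (y), 195 high (z), 0.32 to 0.50 kg. Axes: -x out of its front (the face with the bar pull), +y to the hinge edge with the knuckles, z up. Starts upright in the stand's front slot. Its plain top edge can be pinched from above.
- door: The same door; origin at the centre of the panel's underside, 97.5 mm below door_centre, same axes. On the front a vertical bar pull, 75 mm long, 11 mm thick, stands 35 mm off the face, 58 mm from the centre towards the free edge, 95 mm above the underside. Hung, the underside is 30 mm above the bench.
- knuckle_low (a point): Lower end of the bore of the door's lower knuckle, on its axis: a steel barrel on the hinge edge, 16 mm outside, 26 mm tall, bore 10 mm right through. It lies 96 mm in +y of door_centre, in mid-thickness, 82.5 mm lower; axes as the door.
- knuckle_high (a point): Lower end of the bore of the upper knuckle, a like barrel on the same axis, 130 mm above knuckle_low.
- locker: Fixed open-fronted sample locker, white with a wood front frame, 160 mm deep (x), 226 wide (y), 250 high (z). Origin under its centre on the bench; the front looks to -x, +y is the hinge side. Rubber bumpers on the far stile stop the door. Shut, the door's axes agree with the locker's; standing open square to the front its yaw is the locker's less 90 degrees. It turns freely, stays where left.
- hinge_mid (a point): Fixed point of the locker (x -94, y 85, z 45 mm; axes as the locker), 14 mm before its front: the lower seat's centre if the pin strip sat mid-slot. The strip, a steel flat bar on the stile, is screwed tight through cross slots, up to 11 mm from there to either side (locker y 74 to 96 mm), both pins together; the poses do not show it.
- seat_high (a point): The same for the upper seat, 130 mm above hinge_mid. On each seat, the flat top of a round lug 16 mm across and 14 mm deep (seats 45 and 175 mm above the bench), stands a pintle pin 8 mm thick and 20 mm long (tips at 65 and 195 mm), with a flat tip bevelled 0.5 mm. Both tips enter together.
- stand: Fixed wooden board stand: base 100 x 150 x 10 mm, three cheeks 16 mm thick, 120 long (y), tops 40 mm above the bench, two slots 20 mm wide. Origin on the bench under the middle of the front slot, where the door stands on the 10 mm base; the spare slot is 36 mm to +x. Axes as the door's at the start.
- end_cap: Bystander: white plastic core end cap, open on top, 70 mm across, 40 mm high; origin under its centre.
- tape: Bystander: roll of yellow tape lying flat, 90 mm across, 24 mm high; origin under its centre.
- jar: Bystander: upright jar, 60 mm across, 85 mm high; origin under its centre.
Not all that is in view belongs to the job. Of the things shaped like the door, the white one is meant.

How it is judged:
On the way:
1. the door hangs on both pins, knuckles fully down, standing open at 30 degrees or more (x of knuckle_low in the frame of locker between -0.098 and -0.09 m and y of knuckle_low in the frame of locker between 0.0715 and 0.0985 m and z of knuckle_low in the frame of locker between 0.041 and 0.049 m and x of knuckle_high in the frame of locker between -0.098 and -0.09 m and y of knuckle_high in the frame of locker between 0.0715 and 0.0985 m and z of knuckle_high in the frame of locker between 0.171 and 0.179 m and angle between door_centre's own z axis and vertical below 0.04 rad and angle between the x axis of door_centre and the x axis of locker, either way round above 0.52 rad), for 0.2 s.
At the end, for the whole second after the job is handed in: Both knuckles down on their seats (each lower end within 4 mm of seat height and of the pin axis in depth, and within the strip's range sideways), door upright within 0.04 rad, shut to within 0.06 rad of the locker's front, at rest and let go (x of knuckle_low in the frame of locker between -0.098 and -0.09 m and y of knuckle_low in the frame of locker between 0.0715 and 0.0985 m and z of knuckle_low in the frame of locker between 0.041 and 0.049 m and x of knuckle_high in the frame of locker between -0.098 and -0.09 m and y of knuckle_high in the frame of locker between 0.0715 and 0.0985 m and z of knuckle_high in the frame of locker between 0.171 and 0.179 m and angle between door_centre's own z axis and vertical below 0.04 rad and angle between the x axis of door_centre and the x axis of locker, either way round below 0.06 rad and y of door_centre in the frame of locker below 0.03 m and linear speed of door below 0.02 m/s and angular speed of door below 0.1 rad/s); the robot touches nothing.
It fails at once if the door is forced: it bears on the locker or its pins with more than 35 N (contact force between door and locker above 35 N).
It fails at once if the door is dropped or slammed: it moves faster than 0.2 m/s while it touches the locker (contact force between door and locker above 0.5 N and linear speed of door above 0.2 m/s).
It fails at once if the end cap is moved by more than 20 mm (distance of end_cap from where it was at the start of the episode above 0.02 m).
It fails at once if the tape is moved by more than 20 mm (distance of tape from where it was at the start of the episode above 0.02 m).
It fails at once if the jar is moved by more than 20 mm (distance of jar from where it was at the start of the episode above 0.02 m).
It also fails if it takes over 64 s, if anything falls off the work surface, if the arm or the gripper's body presses on something with over 40 N, if the wrist force passes 120 N, or if a joint passes its speed limit or range.

ROBOT

A 6-joint arm with a two-finger parallel gripper is mounted at the origin on the work surface. World frame = base frame: x ahead of the robot, y to its left, z up, the work surface at z = 0. Lengths are in m, angles in rad, forces in N, time in s.
With the tool pointing down it reaches from about 0.35 to 0.975 m from the base axis. Payload 4.9 kg.
Tool frame: the origin (TCP) lies midway between the tips of the shut fingers; the grasp point (between the pads) lies 19 mm behind it; x points along the fingers, y is the direction in which the jaws open and shut, and the axes are right-handed (so a half turn about x gives the same grasp; the last joint's range is limited). The gripper opens to 85 mm and grips with 20 to 120 N. Pads are 22 mm wide; open, the fingers measure 114 mm over their backs; the gripper's body (76 mm by 85 mm) begins 54 mm behind the grasp point. The pads swing forward as they close: fully open they stand 13 mm farther back than shut.
Start: joints at [-1.419, 0.053, 1.613, -0, 1.476, -0.119], TCP at [0.167, -0.602, 0.231] pointing down, gripper open.
Joint ranges: [-3.01, 3.01], [-1.01, 2.22], [0.06, 2.58], [-1.02, 4.17], [0.09, 2.62], [-3.14, 3.14]. Speed limits (rad/s): [2.57, 2.57, 3.14, 3.14, 3.14, 3.14].

INTERFACE

Orientations are given as a rotation vector (axis times angle).
In Python, from station import ctrl gives the robot as it stands.
- The arm moves only by the shell command python3 -m handwheel 'ROWS' [FORCE]. ROWS is JSON, a list of rows, each a list of 3 entries, a list of its own where there are three numbers: the finger opening in m, from 0 to 0.0854, then the shift along the tool's x, y, z in m, then the turn, a rotation vector about the tool's x, y, z in degrees. In form: [[claw, [dx, dy, dz], [ax, ay, az]], ...]. A call has 1 to 10 rows; each row shifts and turns the commanded pose from where the row before left it, along the tool's axes as they then stand; what a row does not reach is not made up. A row lasts 1/12 s, in which the tool goes at most 41.7 mm and 7.16 degrees, less where a joint would pass 70% of its speed; a pose out of reach is approached as far as the arm can. A call with a gripper value outside its range is refused whole. The fingers move at their own pace and stop on an object; FORCE is the grip in N (left out, the last holds). Time passes only in rows, so rows that do not move let the fingers close. It gives the time, the measured TCP pose, the force and the opening at its end, in the units of the state.
- ctrl.get_obs(): the state, without advancing time (a new reading comes with each control period).
- ctrl.get_image(name): name is "side" or "top" or "wrist"; returns the picture (480x640x3 uint8, red, green, blue); there is no depth.
- ctrl.camera_params(name): a dict with "vertical_fov" (degrees; the focal length in pixels is half the picture's height over the tangent of half this angle, whatever the lens; pixels are square), "cx", "cy" (the principal point, pixels), "rvec" (rotation vector, rad) and "tvec" (3), from world to camera coordinates, as OpenCV has them; the wrist camera has in their place "T_tool_cam" (4x4, takes a point from camera to tool coordinates, whose origin is the TCP and whose axes are the tool frame's). Camera axes: x right, y down, z forward; pixel columns grow to the right and rows downward; lengths in m; the calibration is good to about 2 mm. A picture is of the moment at which its call begins: read the wrist's pose just before it. camera_params takes no time and is no camera call.
- ctrl.finish_job(): hands the job in, once; it reports no verdict.
Trained networks look in the newest picture that a camera, given by its name, has taken for a name from the list of things; names that differ only in an ending like _2 or _b are one class to them, and where a whole thing is asked for, a point or a joint stands for the part that bears it (a point fixed in the world has none). Each returns a list of dicts, best first, with "score" (0 to 1); they miss things now and then, are a little off and sometimes report something else, mostly with a low value. They report only what shows in the picture. A call takes as long as a camera call. They do not tell look-alikes from the thing itself.
- ctrl.look_for(thing, camera): "box" ([centre column, centre row, width, height] in pixels, round what is visible of it).
- ctrl.silhouettes(thing, camera): "mask" (480x640 bool, what is visible of it) and "box" ([centre column, centre row, width, height] in pixels, round what is visible of it).
- ctrl.tip_of(thing, camera): "centre" ([row, column] in pixels: a listed point, or the origin of a listed thing).
The state is a dict: "t": time; "q": joint angles; "dq": joint speeds; "effort": joint torques, N m; "tool_pos": TCP position; "tool_rot": TCP orientation; "contact_force": force on the tool from outside, world axes, zero at the start; "wrist_torque": the same for the moment, N m; "opening": finger opening in m.
Only numpy, scipy, OpenCV 4.12 (cv2) and the standard library are available. Lean on these libraries where they do the work, as an engineer would, in place of code of your own. Each camera call takes 0.05 s, during which the arm holds its last target.

## Working session

There is one attempt and no reset: what is moved stays moved. The work goes in short steps, Python scripts to look and compute and a shell command to move; the robot and the scene stay as the last step left them, time stands still between calls to the robot, and variables do not carry over. Pictures are saved under pics/ and viewed, and the job is handed in when it is done.

```bash
ls; mkdir -p pics
python3 - <<'E'
from station import ctrl
import cv2,numpy as np
print(ctrl.get_obs())
for n in("side","top","wrist"):
    im=ctrl.get_image(n); cv2.imwrite(f"pics/{n}0.png",im[:,:,::-1]); print(n,ctrl.camera_params(n))
E
```

```text
pics
{'t': 0.0, 'q': array([-1.41901195e+00,  5.33447411e-02,  1.61432531e+00,  5.08598750e-06,
        1.47600923e+00, -1.19013675e-01]), 'dq': array([-0.00186877,  0.00044762,  0.00065056,  0.00039903, -0.00045705,
        0.00088301]), 'effort': array([ 5.95387755e-04, -3.93671536e+01, -3.70182252e+01, -1.80228739e-05,
        6.83413455e-03, -1.49024550e-05]), 'tool_pos': array([ 0.16708407, -0.60158939,  0.23005184]), 'tool_rot': array([ 2.07750173,  0.28521435, -2.0775628 ]), 'contact_force': array([-0.19006888,  0.04876447, -0.59561226]), 'wrist_torque': array([-0.00749244, -0.0380186 ,  0.02138068]), 'opening': 0.08552094538830607}
side {'vertical_fov': 43.81125045607176, 'cx': 318.2750082410701, 'cy': 243.47118018290806, 'rvec': array([ 0.04439313,  2.80163916, -1.4107665 ]), 'tvec': array([0.52894323, 0.11968942, 1.62640152])}
top {'vertical_fov': 57.659862575784814, 'cx': 321.79928184965723, 'cy': 232.379337074826, 'rvec': array([ 2.15682336, -2.09845589,  0.18403358]), 'tvec': array([-0.09099581,  0.54708424,  0.96271687])}
wrist {'vertical_fov': 68.02305601258949, 'cx': 320.6120967831058, 'cy': 239.05081766043295, 'T_tool_cam': array([[-6.22355302e-06, -3.15572836e-01,  9.48901357e-01,
        -1.43355235e-01],
       [ 9.99999954e-01,  2.86835022e-04,  1.01950422e-04,
        -5.94471260e-04],
       [-3.04350926e-04,  9.48901314e-01,  3.15572819e-01,
        -8.11575108e-02],
       [ 0.00000000e+00,  0.00000000e+00,  0.00000000e+00,
         1.00000000e+00]])}
```

View pics/side0.png

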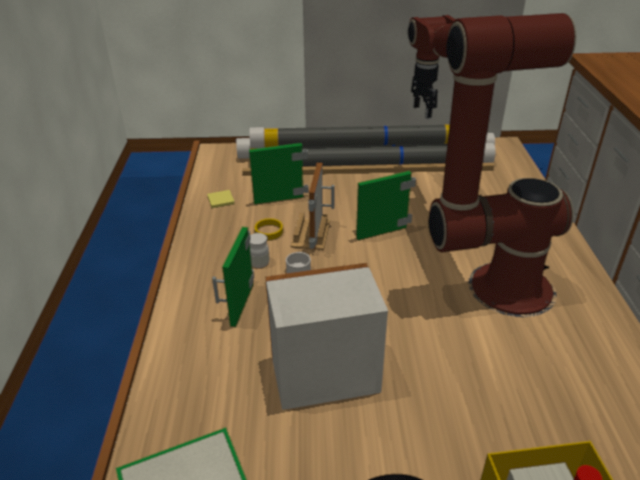

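View pics/top0.png

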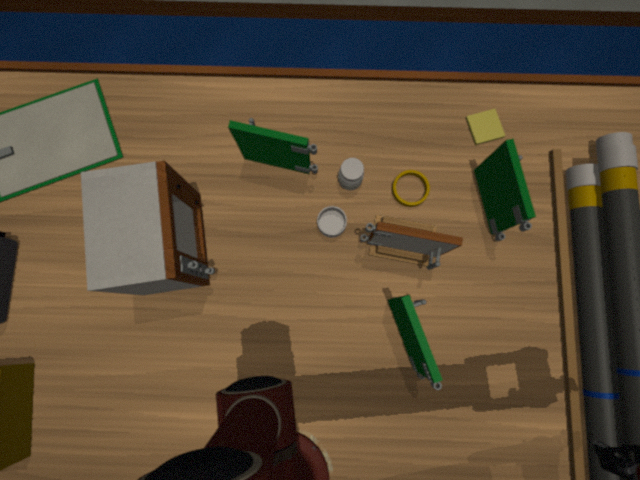

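View pics/wrist0.png

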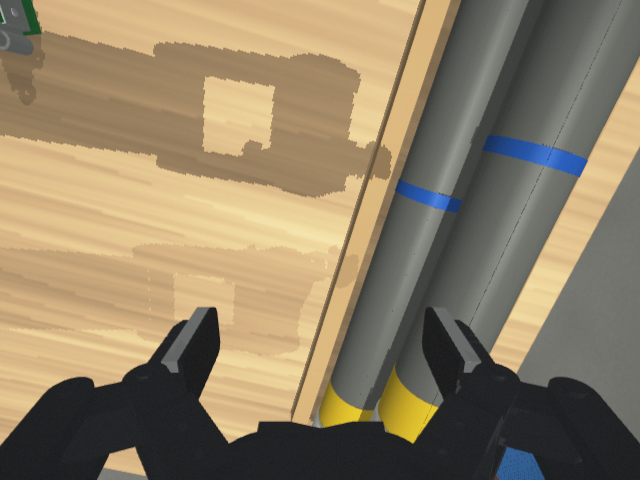

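```bash
cat > h.py <<'E'
import numpy as np,cv2
from station import ctrl
from scipy.spatial.transform import Rotation as R
def cam(n):
    p=ctrl.camera_params(n); f=240/np.tan(np.radians(p['vertical_fov'])/2)
    K=np.array([[f,0,p['cx']],[0,f,p['cy']],[0,0,1]])
    if 'rvec' in p: 
        return K,R.from_rotvec(p['rvec']).as_matrix(),np.array(p['tvec'])
    o=ctrl.get_obs(); T=np.eye(4);T[:3,:3]=R.from_rotvec(o['tool_rot']).as_matrix();T[:3,3]=o['tool_pos']
    M=np.linalg.inv(T@p['T_tool_cam']); return K,M[:3,:3],M[:3,3]
def proj(c,P):
    K,Rm,t=c; X=np.atleast_2d(P)@Rm.T+t; u=X@K.T; return u[:,:2]/u[:,2:]
def ray(c,uv):
    K,Rm,t=c; d=Rm.T@np.linalg.inv(K)@np.array([uv[0],uv[1],1]); return -Rm.T@t,d
def atz(c,uv,z):
    o,d=ray(c,uv); return o+d*(z-o[2])/d[2]
def crop(im,x0,y0,x1,y1,s,name):
    cv2.imwrite(name,cv2.resize(im[y0:y1,x0:x1,::-1],None,fx=s,fy=s,interpolation=cv2.INTER_CUBIC))
E
python3 - <<'E'
from h import *
import cv2
t=cv2.imread('pics/top0.png')[:,:,::-1]; s=cv2.imread('pics/side0.png')[:,:,::-1]
crop(t,70,150,230,300,5,'pics/t_lock.png')
crop(t,330,190,480,290,5,'pics/t_door.png')
crop(s,240,150,400,250,5,'pics/s_door.png')
for n in('side','top'):
    c=cam(n); print(n,'cam pos',-c[1].T@c[2])
    for th in('door_centre','door','knuckle_low','knuckle_high','locker','stand','end_cap','tape','jar'):
        r=ctrl.tip_of(th,n); print(th,[(np.round(x['centre'][::-1],1),round(x['score'],2)) for x in r[:4]])
E
```

```text
side cam pos [0.55316366 1.22059564 1.06931972]
door_centre [(array([275.4, 175.7]), 0.93), (array([316.3, 201.5]), 0.91), (array([241.2, 274.1]), 0.82), (array([383.2, 203.6]), 0.67)]
door [(array([239.4, 306.1]), 0.97), (array([382.5, 232.5]), 0.83), (array([279.1, 197.6]), 0.6)]
knuckle_low [(array([249.4, 277.2]), 0.85), (array([312.2, 247.5]), 0.79), (array([409.4, 221.4]), 0.78), (array([303.3, 192.6]), 0.67)]
knuckle_high [(array([244.3, 239.1]), 0.97), (array([303.1, 158.3]), 0.93), (array([314.8, 211.7]), 0.9), (array([415.2, 185. ]), 0.69)]
locker [(array([322.5, 373.1]), 0.92)]
stand [(array([314.1, 235.5]), 0.59)]
end_cap [(array([297.9, 269.2]), 0.72)]
tape [(array([267.5, 232.2]), 0.94)]
jar [(array([260. , 262.8]), 0.6), (array([318.5, 205.2]), 0.4)]
top cam pos [ 0.372484   -0.08181923  1.04353555]
door_centre [(array([410.7, 337.8]), 0.93), (array([501. , 190.1]), 0.61), (array([271.5, 149. ]), 0.56)]
door [(array([401.4, 249.5]), 0.72), (array([483.4, 204.6]), 0.66), (array([277.3, 162.3]), 0.64), (array([405.1, 332.3]), 0.62)]
knuckle_low [(array([418.9, 375.2]), 0.95), (array([363.8, 239.7]), 0.71), (array([313.7, 169.7]), 0.67), (array([495.2, 236.3]), 0.56)]
knuckle_high [(array([369.6, 229.7]), 0.78), (array([432.5, 387.4]), 0.74), (array([521. , 230.6]), 0.74), (array([312.6, 148.6]), 0.67)]
locker [(array([170.8, 242.4]), 0.86)]
stand [(array([400.4, 246.4]), 0.73)]
end_cap [(array([330. , 223.2]), 0.57)]
tape [(array([409.5, 189.8]), 0.93)]
jar [(array([343.1, 179.3]), 0.86)]
```

```bash
echo
```

```text
(no output)
```

View pics/t_lock.png

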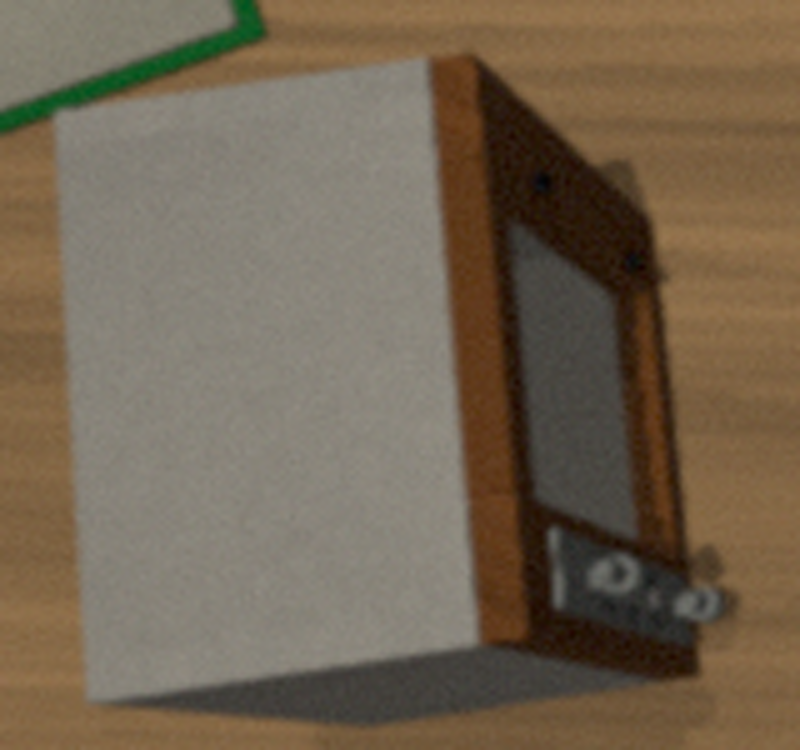

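View pics/t_door.png

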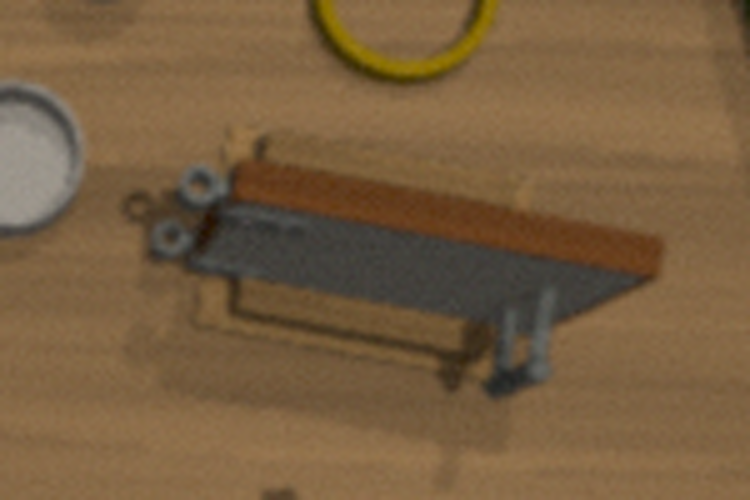

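View pics/s_door.png

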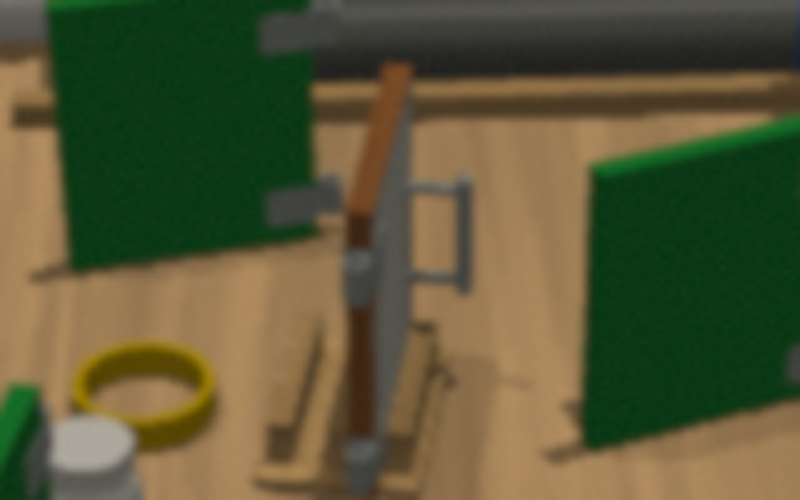

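```bash
cat > fit.py <<'E'
from h import *
from scipy.optimize import least_squares
def fit(obs,z0,x0):
    # obs: list of (cam,uv,localpt)
    def res(p):
        c,s=np.cos(p[2]),np.sin(p[2]); out=[]
        for cm,uv,L in obs:
            P=np.array([p[0]+c*L[0]-s*L[1],p[1]+s*L[0]+c*L[1],z0+L[2]]); out.append(proj(cm,P)[0]-uv)
        return np.ravel(out)
    r=least_squares(res,x0); return r.x,np.round(r.fun.reshape(-1,2),1)
E
python3 - <<'E'
from fit import *
T=cam('top');S=cam('side')
tc=lambda x,y:np.array([330+x/5-.4,190+y/5-.4]); tl=lambda x,y:np.array([70+x/5-.4,150+y/5-.4]); sc=lambda x,y:np.array([240+x/5-.4,150+y/5-.4])
door=[(T,tc(200,187),(0,.096,.171)),(T,tc(172,237),(0,.096,.041)),(T,tc(240,160),(.008,.084,.195)),(T,tc(232,203),(-.008,.084,.195)),(T,tc(662,237),(.008,-.084,.195)),(T,tc(655,280),(-.008,-.084,.195)),
(S,sc(385,64),(.008,-.084,.195)),(S,sc(412,66),(-.008,-.084,.195)),(S,sc(348,212),(.008,.084,.195)),(S,sc(371,215),(-.008,.084,.195))]
print(fit(door[:6],.01,[.5,0,0]));print(fit(door,.01,[.5,0,0]));print(fit(door[6:],.01,[.5,0,0]))
lk=[(T,tl(55,110),(.08,-.113,.25)),(T,tl(90,703),(.08,.113,.25)),(T,tl(472,55),(-.08,-.113,.25)),(T,tl(525,640),(-.08,.113,.25)),(T,tl(650,215),(-.08,-.113,0)),(T,tl(697,675),(-.08,.113,0))]
x,r=fit(lk,0,[.5,.4,1.57]);print(x,r)
c,s=np.cos(x[2]),np.sin(x[2])
for off in(-.011,0,.011):
    P=np.array([[x[0]+c*-.094-s*(.085+off),x[1]+s*-.094+c*(.085+off),z] for z in(.175,.195,.045,.065)]); print(off,P[0],(proj(T,P)-[70,150]+.4)*5)
# bystanders
for n,uv,z in(('cap',(331,214),.04),('tape',(411.5,187.5),.024),('jar',(351.5,168),.085)): print(n,atz(T,uv,z))
E
```

```text
(array([ 0.5244745 , -0.26684443, -0.15920915]), array([[-0.3, -0.1],
       [-0.7,  0.4],
       [-0.3,  0.1],
       [-0. , -0.6],
       [ 0.4,  0.4],
       [ 0.7, -0.2]]))
(array([ 0.52539523, -0.26677811, -0.15673999]), array([[-0.3, -0.5],
       [-0.7,  0.1],
       [-0.3, -0.2],
       [-0.1, -0.9],
       [ 0.4, -0.2],
       [ 0.7, -0.8],
       [ 0.9, -0.1],
       [ 0.8, -0.2],
       [ 0.3, -0.2],
       [ 1.5, -0.5]]))
(array([ 0.52792649, -0.26538202, -0.15688199]), array([[ 0. ,  0.1],
       [-0. ,  0. ],
       [-0.6,  0. ],
       [ 0.6, -0.2]]))
[0.52085929 0.28589116 1.74786229] [[-0.6  0. ]
 [-1.   0.2]
 [ 0.2 -1. ]
 [ 0.3 -0.5]
 [ 0.7  1.3]
 [ 0.8  0.3]]
-0.011 [0.46457367 0.18032636 0.175     ] [[614.91492567 549.69843862]
 [599.95054047 543.88491088]
 [697.8292246  581.90989071]
 [686.48134817 577.50134377]]
0 [0.45374565 0.17838879 0.175     ] [[617.60375635 576.8045442 ]
 [602.66806798 571.60508472]
 [700.33171581 605.60406535]
 [689.01207711 601.66343661]]
0.011 [0.44291764 0.17645123 0.175     ] [[620.30438209 604.02955584]
 [605.39779283 599.44967781]
 [702.84377529 629.38883469]
 [691.55267726 625.91977474]]
cap [ 0.59537804 -0.09636039  0.04      ]
tape [ 0.66982134 -0.28966066  0.024     ]
jar [ 0.6945735 -0.1401231  0.085    ]
```

Run:
```python
from h import *
o=ctrl.get_obs(); M=R.from_rotvec(o['tool_rot']).as_matrix(); print(M.round(3))
yaw=-.157; dx=np.array([np.cos(yaw),np.sin(yaw),0]);dy=np.array([-np.sin(yaw),np.cos(yaw),0]);
for sgn in(1,-1):
    G=np.c_[[0,0,-1],sgn*dx,-sgn*dy]; print(sgn,np.degrees(R.from_matrix(M.T@G).as_rotvec()))
C=np.array([.5252,-.2668]); 
for n,p in (('door centre tcp',[C[0],C[1],.23]),): print(M.T@(np.array(p)-o['tool_pos']))
```

```text
[[ 0.     0.267 -0.964]
 [-0.    -0.964 -0.267]
 [-1.     0.    -0.   ]]
1 [-6.54891420e+01  8.92244693e-04 -2.63853873e-03]
-1 [ 1.14510858e+02 -2.96695542e-03 -1.00330164e-03]
[ 0.00131832 -0.22742746 -0.43467785]
```

```bash
python3 -m handwheel '[[0.0854,[-0.035,0,0],[0,0,0]],[0.0854,[-0.035,0,0],[0,0,0]],[0.0854,[0,-0.017,-0.033],[0,0,0]],[0.0854,[0,-0.017,-0.033],[0,0,0]],[0.0854,[0,-0.017,-0.033],[0,0,0]],[0.0854,[0,-0.017,-0.033],[0,0,0]],[0.0854,[0,-0.017,-0.033],[0,0,0]],[0.0854,[0,-0.017,-0.033],[0,0,0]],[0.0854,[0,-0.017,-0.033],[0,0,0]],[0.0854,[0,-0.017,-0.033],[0,0,0]]]' 100
python3 -m handwheel '[[0.0854,[0,-0.017,-0.033],[0,0,0]],[0.0854,[0,-0.017,-0.033],[0,0,0]],[0.0854,[0,-0.017,-0.033],[-5.5,0,0]],[0.0854,[0,0,0],[-7,0,0]],[0.0854,[0,0,0],[-7,0,0]],[0.0854,[0,0,0],[-7,0,0]],[0.0854,[0,0,0],[-7,0,0]],[0.0854,[0,0,0],[-7,0,0]],[0.0854,[0,0,0],[-7,0,0]],[0.0854,[0,0,0],[-7,0,0]]]'
python3 -m handwheel '[[0.0854,[0,0,0],[-7,0,0]],[0.0854,[0,0,0],[-4,0,0]],[0.0854,[0,0,0],[0,0,0]]]'
cat > st.py <<'E'
from h import *
def state(C=(.5252,-.2668),yaw=-.157):
    o=ctrl.get_obs(); M=R.from_rotvec(o['tool_rot']).as_matrix()
    dx=np.array([np.cos(yaw),np.sin(yaw),0]);dy=np.array([-np.sin(yaw),np.cos(yaw),0])
    G=np.c_[[0,0,-1],dx,-dy]
    print('t',round(o['t'],2),'pos',o['tool_pos'].round(4),'F',o['contact_force'].round(2),'open',round(o['opening'],4),'q',o['q'].round(2))
    print('turn',np.degrees(R.from_matrix(M.T@G).as_rotvec()).round(2),'toolshift to C',(M.T@(np.r_[C,o['tool_pos'][2]]-o['tool_pos'])).round(4))
E
python3 - <<'E'
from st import *
state(); im=ctrl.get_image('wrist'); cv2.imwrite('pics/w1.png',im[:,:,::-1])
E
```

```text
t: 1.88
tool_pos: [0.3862, -0.3991, 0.3016]
tool_rot: [2.077, 0.282, -2.076]
contact_force: [-0.1, -0.9, -0.2]
opening: 0.0856
t: 2.72
tool_pos: [0.4669, -0.3249, 0.3013]
tool_rot: [1.457, 1.027, -1.457]
contact_force: [-0.1, 0.2, 1.2]
opening: 0.0857
t: 2.97
tool_pos: [0.4669, -0.3249, 0.3013]
tool_rot: [1.323, 1.131, -1.323]
contact_force: [1.4, -0.4, 0.0]
opening: 0.0854
t 2.97 pos [ 0.4669 -0.3249  0.3013] F [ 1.43 -0.44  0.04] open 0.0854 q [-0.74 -0.11  1.66 -0.    1.6  -0.58]
turn [0.07 0.   0.  ] toolshift to C [-0.      0.0486 -0.0664]
```

View pics/w1.png

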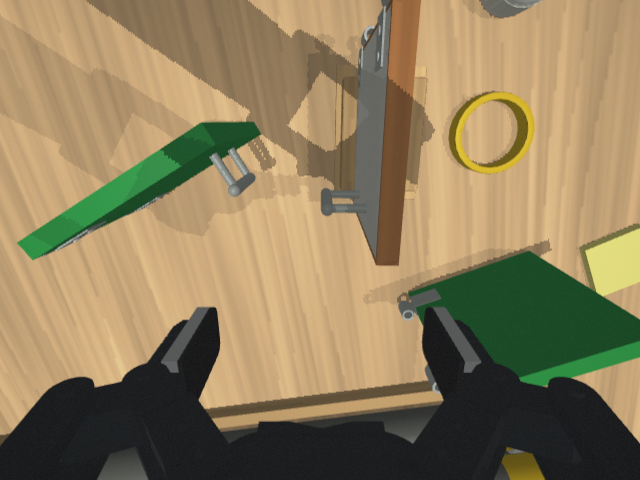

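Run:
```python
from h import *
c=cam('wrist')
a=[atz(c,p,.205) for p in((376.5,265),(398.5,265),(392,0),(420.5,0))]; 
for x in a: print(x.round(4))
f=(a[0]+a[1])/2; h=(a[2]+a[3])/2; d=h-f; print('yaw',np.arctan2(-d[0],d[1]),'free',f,'ctr',f+d/np.linalg.norm(d)*.084)
```

```text
[ 0.5041 -0.349   0.205 ]
[ 0.5199 -0.3515  0.205 ]
[ 0.531  -0.1851  0.205 ]
[ 0.5473 -0.1877  0.205 ]
yaw -0.16424211230501168 free [ 0.51198018 -0.35026733  0.205     ] ctr [ 0.52571457 -0.26739776  0.205     ]
```

```bash
python3 -m handwheel '[[0.0854,[0,0.0163,-0.027],[0.2,0,0]],[0.0854,[0,0.0163,-0.027],[0,0,0]],[0.0854,[0,0.0163,-0.027],[0,0,0]],[0.0854,[0,0,0],[0,0,0]],[0.0854,[0.03,0,0],[0,0,0]],[0.0854,[0.03,0,0],[0,0,0]],[0.0854,[0.03,0,0],[0,0,0]],[0.0854,[0.02,0,0],[0,0,0]],[0.0854,[0.02,0,0],[0,0,0]],[0.0854,[0,0,0],[0,0,0]]]'
python3 - <<'E'
from st import *
state((.5281,-.2526),-.16); im=ctrl.get_image('wrist'); cv2.imwrite('pics/w2.png',im[:,:,::-1])
E
```

```text
t: 3.85
tool_pos: [0.5252, -0.2513, 0.1658]
tool_rot: [1.327, 1.137, -1.332]
contact_force: [-1.2, 0.8, -1.2]
opening: 0.0852
t 3.85 pos [ 0.5252 -0.2513  0.1658] F [-1.19  0.76 -1.22] open 0.0852 q [-0.57  0.01  1.77 -0.    1.37 -0.41]
turn [-0.12 -0.2   0.49] toolshift to C [-0.      0.0031  0.0008]
```

View pics/w2.png

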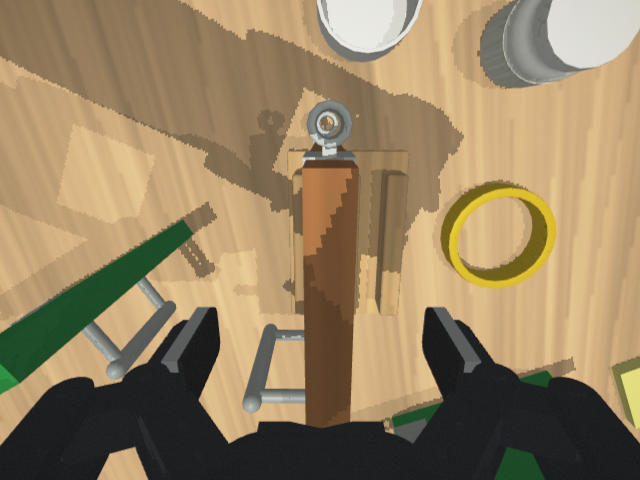

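```bash
python3 -m handwheel '[[0.0854,[0,0,0],[0,0,0]],[0.0854,[0,0,0],[0,0,0]]]'
python3 - <<'E'
from st import *
state((.5281,-.2526),-.16)
c=cam('wrist'); im=ctrl.get_image('wrist')
a=[atz(c,p,.205) for p in((303,170),(357.5,170),(306,400),(351,400))]
for x in a: print(x.round(4))
E
```

```text
t: 4.07
tool_pos: [0.529, -0.2535, 0.1736]
tool_rot: [1.327, 1.125, -1.325]
contact_force: [0.0, 0.1, -0.5]
opening: 0.0857
t 4.07 pos [ 0.529  -0.2535  0.1736] F [ 0.03  0.08 -0.48] open 0.0857 q [-0.57  0.    1.76 -0.    1.37 -0.41]
turn [-0.06  0.08 -0.17] toolshift to C [-0.     -0.001  -0.0008]
[ 0.534  -0.1863  0.205 ]
[ 0.5508 -0.189   0.205 ]
[ 0.5196 -0.274   0.205 ]
[ 0.5369 -0.2769  0.205 ]
```

```bash
python3 -m handwheel '[[0.0854,[0.0025,-0.001,0],[0,0,0]],[0.03,[0,0,0],[0,0,0]],[0.0,[0,0,0],[0,0,0]],[0.0,[0,0,0],[0,0,0]],[0.0,[0,0,0],[0,0,0]],[0.0,[0,0,0],[0,0,0]],[0.0,[0,0,0],[0,0,0]],[0.0,[0,0,0],[0,0,0]]]' 100
python3 - <<'E'
from st import *
state((.5281,-.2526),-.16)
E
```

```text
t: 4.78
tool_pos: [0.5273, -0.2525, 0.1691]
tool_rot: [1.327, 1.129, -1.326]
contact_force: [0.2, -0.1, -0.8]
opening: 0.0147
t 4.78 pos [ 0.5273 -0.2525  0.1691] F [ 0.24 -0.12 -0.79] open 0.0147 q [-0.57  0.    1.77  0.    1.37 -0.41]
turn [-0.02 -0.   -0.04] toolshift to C [ 0.      0.0008 -0.0001]
```

```bash
python3 -m handwheel '[[0.0,[-0.005,0,0],[0,0,0]],[0.0,[-0.01,0,0],[0,0,0]],[0.0,[-0.015,0,0],[0,0,0]],[0.0,[-0.02,0,0],[0,0,0]],[0.0,[-0.02,0,0],[0,0,0]],[0.0,[-0.02,0,0],[0,0,0]],[0.0,[-0.02,0,0],[0,0,0]],[0.0,[-0.01,0,0],[0,0,0]],[0.0,[0,0,0],[0,0,0]],[0.0,[0,0,0],[0,0,0]]]' 100
python3 - <<'E'
from st import *
state((.5281,-.2526),-.16)
im=ctrl.get_image('wrist'); cv2.imwrite('pics/w3.png',im[:,:,::-1])
im=ctrl.get_image('side'); crop(im,240,80,400,220,5,'pics/s3.png')
E
```

```text
t: 5.62
tool_pos: [0.5271, -0.2525, 0.2889]
tool_rot: [1.326, 1.129, -1.326]
contact_force: [0.0, 0.2, -2.7]
opening: 0.0149
t 5.62 pos [ 0.5271 -0.2525  0.2889] F [ 0.02  0.21 -2.72] open 0.0149 q [-0.57 -0.07  1.64 -0.    1.57 -0.41]
turn [-0.02  0.01 -0.02] toolshift to C [ 0.      0.001  -0.0001]
```

View pics/w3.png

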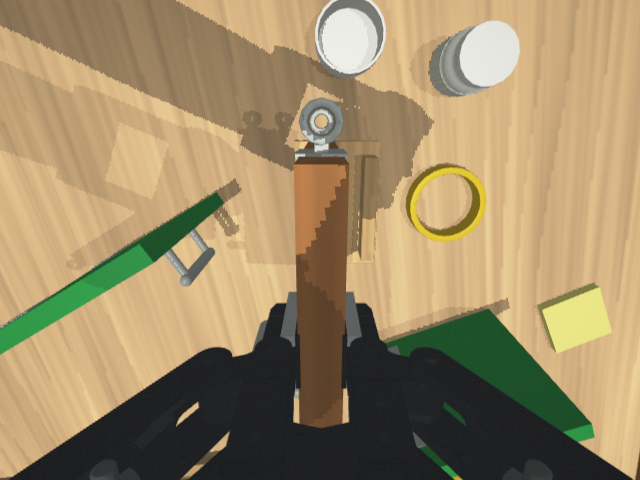

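View pics/s3.png

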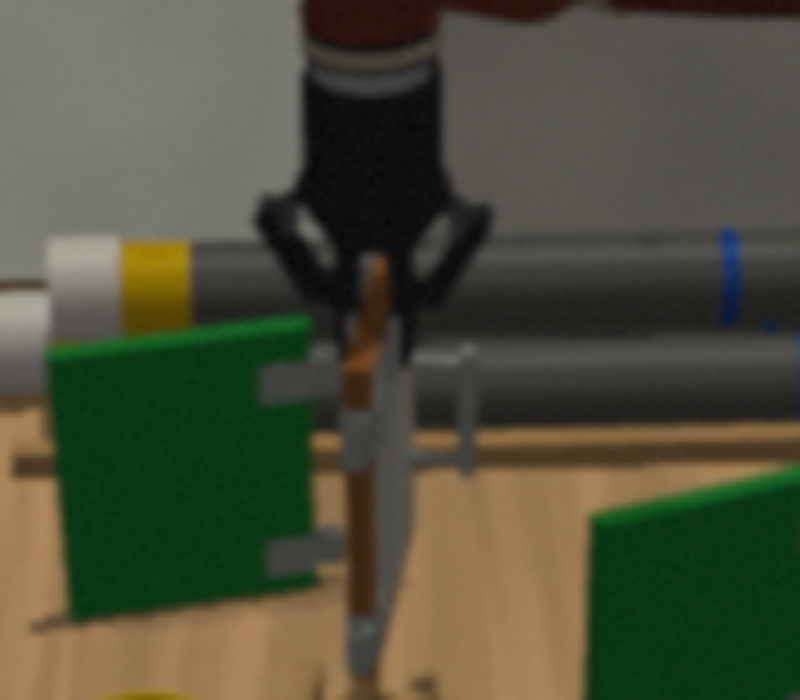

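```bash
python3 -m handwheel '[[0.0,[0,-0.004,-0.012],[0,0,0]],[0.0,[0,-0.009,-0.027],[0,0,0]],[0.0,[0,-0.01,-0.03],[0,0,0]],[0.0,[0,-0.01,-0.03],[0,0,0]],[0.0,[0,-0.01,-0.03],[0,0,0]],[0.0,[0,-0.01,-0.03],[0,0,0]],[0.0,[0,-0.01,-0.03],[0,0,0]],[0.0,[0,-0.01,-0.03],[0,0,0]],[0.0,[0,-0.01,-0.03],[0,0,0]],[0.0,[0,-0.01,-0.03],[0,0,0]]]' 100
python3 -m handwheel '[[0.0,[0,-0.007,-0.02],[-2.3,0,0]],[0.0,[0,0,0],[-3,0,0]],[0.0,[0,0,0],[-4,0,0]],[0.0,[0,0,0],[-4,0,0]],[0.0,[0,0,0],[-4,0,0]],[0.0,[0,0,0],[-2,0,0]],[0.0,[0,0,0],[0,0,0]],[0.0,[0,0,0],[0,0,0]],[0.0,[0,0,0],[0,0,0]]]' 100
python3 - <<'E'
from st import *
state((.475,.059),.177)
im=ctrl.get_image('wrist'); cv2.imwrite('pics/w4.png',im[:,:,::-1])
E
```

```text
t: 6.55
tool_pos: [0.4783, 0.0397, 0.2873]
tool_rot: [1.326, 1.131, -1.328]
contact_force: [0.2, -0.7, -3.1]
opening: 0.0146
t: 7.3
tool_pos: [0.4756, 0.0589, 0.2881]
tool_rot: [1.078, 1.288, -1.079]
contact_force: [-0.2, -0.7, -2.6]
opening: 0.0151
t 7.3 pos [0.4756 0.0589 0.2881] F [-0.19 -0.74 -2.59] open 0.0151 q [-0.03 -0.33  1.87  0.    1.61 -0.21]
turn [-0.06 -0.02  0.07] toolshift to C [ 0.     -0.0005 -0.0002]
```

View pics/w4.png

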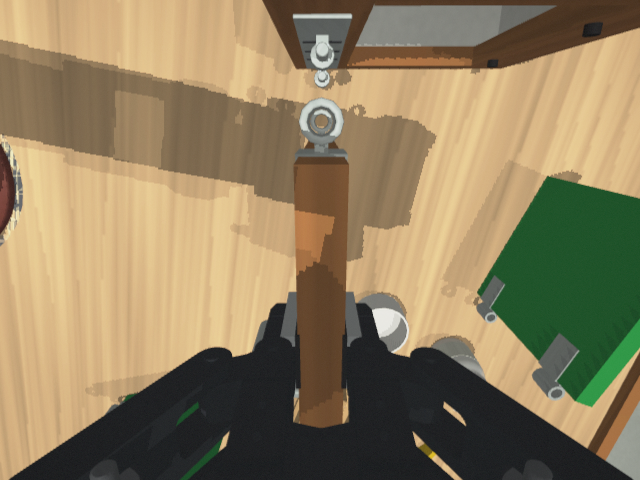

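Run:
```python
from st import *
im=cv2.imread('pics/w4.png')[:,:,::-1]
crop(im,275,5,370,160,5,'pics/w4c.png')
```

```text
(no output)
```

View pics/w4c.png

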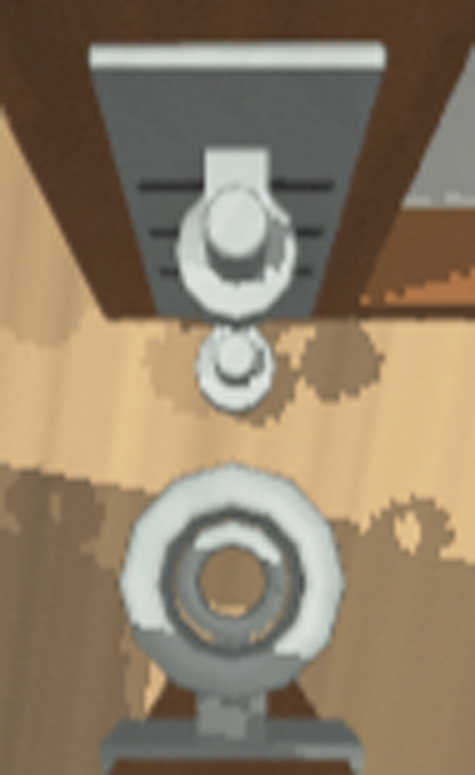

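Run:
```python
from h import *
c=cam('wrist'); o=ctrl.get_obs(); M=R.from_rotvec(o['tool_rot']).as_matrix(); z0=o['tool_pos'][2]-.1591
w=lambda x,y:(275+x/5-.4,5+y/5-.4)
for n,uv,z in(('pinU',w(236,218),.195),('pinL',w(236,356),.065),('kTop',w(232,578),z0+.171),('kboreTop',w(232,582),z0+.171),('lowbore end',w(231,585),z0+.015)):
    P=atz(c,uv,z); print(n,P.round(4),(M.T@(P-o['tool_pos'])).round(4))
print(z0)
```

```text
pinU [0.4548 0.1797 0.195 ] [ 0.0933  0.0007 -0.1227]
pinL [0.4553 0.179  0.065 ] [ 0.2233  0.0011 -0.1219]
kTop [0.4615 0.1394 0.3002] [-0.0119  0.0001 -0.0819]
kboreTop [0.4615 0.1391 0.3002] [-0.0119  0.0001 -0.0817]
lowbore end [0.4615 0.1386 0.1442] [ 1.441e-01  1.000e-04 -8.110e-02]
0.12916804250184657
```

```bash
python3 -m handwheel '[[0.0,[0,0.0008,-0.01],[0,0,0]],[0.0,[0,0,-0.018],[0,0,0]],[0.0,[0,0,-0.0128],[0,0,0]],[0.0,[0,0,0],[0,0,0]],[0.0,[0.01,0,0],[0,0,0]],[0.0,[0.015,0,0],[0,0,0]],[0.0,[0.015,0,0],[0,0,0]],[0.0,[0.015,0,0],[0,0,0]],[0.0,[0.01,0,0],[0,0,0]],[0.0,[0,0,0],[0,0,0]]]' 100
python3 -m handwheel '[[0.0,[0,0,0],[0,0,0]],[0.0,[0,0,0],[0,0,0]]]' 100
python3 - <<'E'
from st import *
state((.4687,.0995),.177)
im=ctrl.get_image('wrist'); cv2.imwrite('pics/w5.png',im[:,:,::-1])
crop(im,275,60,370,160,6,'pics/w5c.png')
E
```

```text
t: 8.18
tool_pos: [0.4676, 0.0991, 0.2198]
tool_rot: [1.077, 1.294, -1.082]
contact_force: [-0.7, -1.3, -3.1]
opening: 0.0146
t: 8.35
tool_pos: [0.4701, 0.099, 0.2245]
tool_rot: [1.079, 1.287, -1.077]
contact_force: [0.3, 0.3, -2.9]
opening: 0.0151
t 8.35 pos [0.4701 0.099  0.2245] F [ 0.25  0.28 -2.86] open 0.0151 q [ 0.05 -0.3   1.95  0.    1.49 -0.12]
turn [-0.04 -0.03 -0.06] toolshift to C [-0.     -0.0013 -0.0007]
```

View pics/w5c.png

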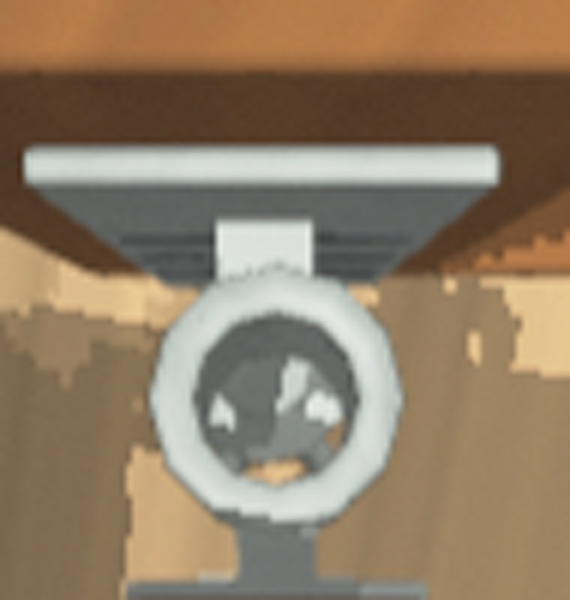

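```bash
python3 -m handwheel '[[0.0,[0,-0.0012,-0.0005],[0,0,0]],[0.0,[0,0,0],[0,0,0]],[0.0,[0,0,0],[0,0,0]],[0.0,[0,0,0],[0,0,0]]]' 100
cat > ov.py <<'E'
from st import *
import sys
def circ(P,r,M):
    a=np.linspace(0,2*np.pi,40); return np.array(P)+r*(np.c_[np.cos(a),np.sin(a),0*a])
def run(name,pin=(.45505,.17935),box=(275,60,370,160)):
    state((.4687,.0995),.177)
    c=cam('wrist'); o=ctrl.get_obs(); M=R.from_rotvec(o['tool_rot']).as_matrix(); z0=o['tool_pos'][2]-.1591
    im=ctrl.get_image('wrist'); cv2.imwrite('pics/'+name+'.png',im[:,:,::-1]); 
    x0,y0,x1,y1=box; s=7
    b=cv2.resize(im[y0:y1,x0:x1,::-1],None,fx=s,fy=s,interpolation=cv2.INTER_CUBIC)
    raw=b.copy()
    k=o['tool_pos']+M@np.array([0,.0001,-.0815]); print('knuckle xy',k[:2].round(4),'under',z0.round(4))
    def dr(P,r,col):
        q=((proj(c,circ(P,r,M))-[x0,y0]+.5)*s).astype(np.int32); cv2.polylines(b,[q],True,col,1)
    for z,col in((.171,(0,0,255)),(.145,(0,255,255))): dr([k[0],k[1],z0+z],.005,col)
    dr([pin[0],pin[1],.195],.004,(0,255,0)); dr([pin[0],pin[1],.175],.008,(255,0,0))
    cv2.imwrite('pics/'+name+'c.png',np.vstack([raw,b]) if False else np.hstack([raw,b])[:, :1330])
    return
E
python3 -c "
from ov import *
run('w6',box=(290,90,350,150))"
```

```text
t: 8.73
tool_pos: [0.4686, 0.0992, 0.2242]
tool_rot: [1.079, 1.287, -1.078]
contact_force: [0.1, -0.0, -2.9]
opening: 0.0147
t 8.73 pos [0.4686 0.0992 0.2242] F [ 0.1  -0.01 -2.89] open 0.0147 q [ 0.05 -0.31  1.95  0.    1.5  -0.12]
turn [-0.02  0.   -0.04] toolshift to C [ 0.      0.0002 -0.0002]
knuckle xy [0.4544 0.1795] under 0.0651
```

View pics/w6c.png

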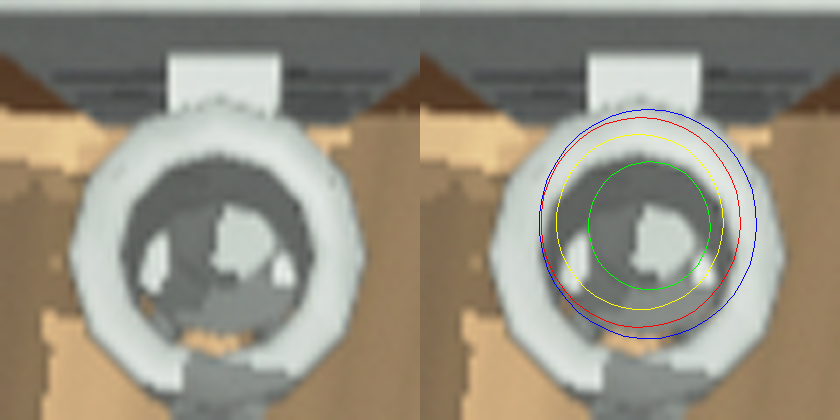

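View pics/w6.png

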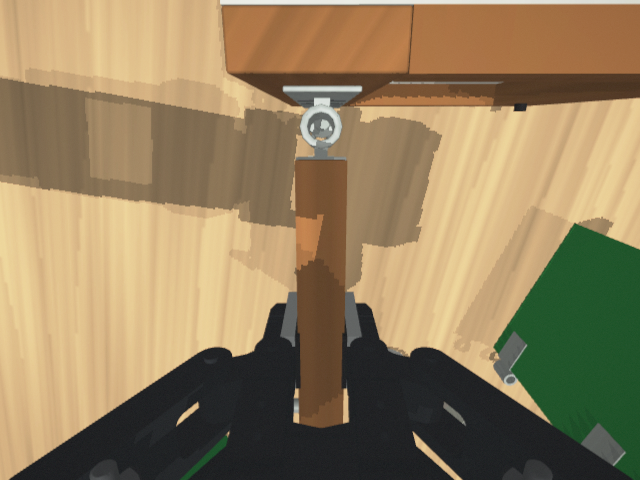

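Run:
```python
from h import *
for n in('w3','w4','w6'):
    im=cv2.imread(f'pics/{n}.png').astype(float)
    hsv=cv2.cvtColor(im.astype(np.uint8),cv2.COLOR_BGR2HSV)
    out=[]
    for r in(170,185,200,215,230,245,260,275):
        g=np.abs(np.diff(im[r-1:r+2].mean(0),axis=0)).sum(1)
        def pk(a,b):
            w=g[a:b]**2; i=a+np.argmax(w); s=slice(i-2,i+3); return (np.arange(i-2,i+3)*g[s]**2).sum()/(g[s]**2).sum()+.5
        out.append((r,round(pk(288,302),1),round(pk(339,353),1)))
    print(n,out,[round(b-a,1) for r,a,b in out])
```

```text
w3 [(170, np.float64(289.9), np.float64(348.5)), (185, np.float64(293.5), np.float64(348.4)), (200, np.float64(294.0), np.float64(347.7)), (215, np.float64(294.4), np.float64(347.5)), (230, np.float64(294.5), np.float64(347.0)), (245, np.float64(295.1), np.float64(346.5)), (260, np.float64(295.4), np.float64(346.4)), (275, np.float64(295.6), np.float64(345.6))] [np.float64(58.6), np.float64(54.9), np.float64(53.7), np.float64(53.1), np.float64(52.5), np.float64(51.4), np.float64(51.0), np.float64(50.0)]
w4 [(170, np.float64(293.0), np.float64(348.5)), (185, np.float64(293.6), np.float64(348.1)), (200, np.float64(293.8), np.float64(347.6)), (215, np.float64(294.3), np.float64(347.4)), (230, np.float64(294.5), np.float64(347.0)), (245, np.float64(294.7), np.float64(346.5)), (260, np.float64(295.5), np.float64(345.9)), (275, np.float64(295.6), np.float64(345.7))] [np.float64(55.5), np.float64(54.5), np.float64(53.8), np.float64(53.1), np.float64(52.5), np.float64(51.8), np.float64(50.4), np.float64(50.1)]
w6 [(170, np.float64(294.5), np.float64(346.6)), (185, np.float64(294.5), np.float64(346.5)), (200, np.float64(294.7), np.float64(346.4)), (215, np.float64(295.2), np.float64(346.0)), (230, np.float64(295.4), np.float64(345.6)), (245, np.float64(295.5), np.float64(345.5)), (260, np.float64(295.7), np.float64(345.4)), (275, np.float64(295.9), np.float64(345.0))] [np.float64(52.1), np.float64(52.0), np.float64(51.7), np.float64(50.8), np.float64(50.2), np.float64(50.0), np.float64(49.7), np.float64(49.1)]
```

```bash
cat > tilt.py <<'E'
from h import *
p=ctrl.camera_params('wrist'); T=np.array(p['T_tool_cam']); f=240/np.tan(np.radians(p['vertical_fov'])/2)
def tilt(n,verbose=1):
    im=cv2.imread(f'pics/{n}.png').astype(float); X=[]
    for r in range(172,280,4):
        g=np.abs(np.diff(im[r-1:r+2].mean(0),axis=0)).sum(1)
        def pk(a,b):
            i=a+np.argmax(g[a:b]); s=slice(i-2,i+3); return (np.arange(i-2,i+3)*g[s]**2).sum()/(g[s]**2).sum()+.5
        a,b=pk(288,302),pk(339,353); d=f*.016/(b-a)
        P=T@np.array([((a+b)/2-p['cx'])/f*d,(r-p['cy'])/f*d,d,1]); X.append(P[:3])
    X=np.array(X)
    from scipy.optimize import least_squares
    fun=lambda q:q[0]+q[1]*X[:,2]-X[:,0]
    r=least_squares(fun,[0,0],loss='soft_l1',f_scale=.0008)
    ry=np.polyfit(X[:,2],X[:,1],1)
    print(n,'x0 %.4f slope %.4f (deg %.2f) rms %.5f yaw slope %.4f'%(r.x[0],r.x[1],np.degrees(r.x[1]),r.fun.std(),ry[0])); return r.x
if __name__=='__main__':
    import sys
    for n in sys.argv[1:]: tilt(n)
E
python3 tilt.py w3 w4 w6
```

```text
w3 x0 -0.0392 slope 0.0029 (deg 0.17) rms 0.00385 yaw slope 0.0074
w4 x0 -0.0390 slope 0.0066 (deg 0.38) rms 0.00031 yaw slope -0.0016
w6 x0 -0.0403 slope -0.0944 (deg -5.41) rms 0.00298 yaw slope 0.0007
```

```bash
python3 - <<'E'
from tilt import *
Ti=np.linalg.inv(T)
def px(P):
    c=(Ti@np.r_[P,1])[:3]; return f*c[0]/c[2]+p['cx'],f*c[1]/c[2]+p['cy'],f*.010/c[2]
for th in(0,.02,.04,.06,.08,.1):
    a=np.array([-.019,0,0]); d=np.array([.0071,0,-.0815])
    r=R.from_rotvec([0,-th,0]); r2=R.from_rotvec([0,th,0])
    print(th,np.round(px(a+r2.apply(d)),1), 'panel corner',np.round(px(a+r2.apply([-.0159,0,-.069])),1), r2.apply(d).round(4))
E
python3 - <<'E'
import cv2,numpy as np
for n in('w4','w6'):
    im=cv2.imread(f'pics/{n}.png')
    b=cv2.resize(im[95:170,285:360],None,fx=6,fy=6,interpolation=cv2.INTER_CUBIC); cv2.imwrite(f'pics/{n}k.png',b)
a=np.hstack([cv2.imread('pics/w4k.png')[:, :390],cv2.imread('pics/w6k.png')[:, :390]]); cv2.imwrite('pics/cmp.png',a)
E
```

```text
0 [320.7 121.5  28.5] panel corner [320.7 165.4  33.3] [ 0.0071  0.     -0.0815]
0.02 [320.7 121.1  28.9] panel corner [320.7 167.1  33.6] [ 0.0055  0.     -0.0816]
0.04 [320.7 120.8  29.2] panel corner [320.7 168.9  34. ] [ 0.0038  0.     -0.0817]
0.06 [320.7 120.6  29.6] panel corner [320.7 170.8  34.4] [ 0.0022  0.     -0.0818]
0.08 [320.7 120.5  30. ] panel corner [320.7 172.9  34.8] [ 0.0006  0.     -0.0818]
0.1 [320.7 120.5  30.4] panel corner [320.7 175.2  35.2] [-0.0011  0.     -0.0818]
```

View pics/cmp.png

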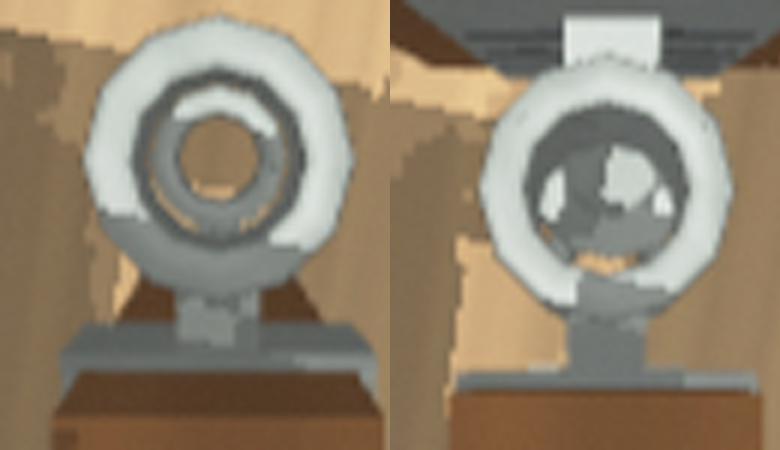

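```bash
python3 - <<'E'
from tilt import *
Ti=np.linalg.inv(T)
def px(P):
    c=(Ti@np.r_[P,1])[:3]; return f*c[0]/c[2]+p['cx'],f*c[1]/c[2]+p['cy'],f*.010/c[2]
a=np.array([-.019,0,0])
for th in(0,.03,.06,.09,.12):
    r2=R.from_rotvec([0,-th,0])
    print(th,np.round(px(a+r2.apply([.0071,0,-.0815])),1), 'bot bore',np.round(px(a+r2.apply([.0331,0,-.0815])),1),'panel corner',np.round(px(a+r2.apply([-.020,0,-.0695])),1))
E
sed -i 's/f_scale=.0008/f_scale=.0003/' tilt.py
python3 - <<'E'
import sys; sys.path.insert(0,'.')
from tilt import *
# print outliers
im=cv2.imread('pics/w6.png').astype(float)
for r in range(172,280,8):
    g=np.abs(np.diff(im[r-1:r+2].mean(0),axis=0)).sum(1); print(r,288+np.argmax(g[288:302]),339+np.argmax(g[339:353]),end=';')
E
```

```text
0 [320.7 121.5  28.5] bot bore [320.7 121.3  23.8] panel corner [320.7 165.3  34.6]
0.03 [320.7 122.2  28. ] bot bore [320.7 123.9  23.4] panel corner [320.7 162.5  34. ]
0.06 [320.7 123.1  27.4] bot bore [320.7 126.5  23. ] panel corner [320.7 160.   33.4]
0.09 [320.7 124.2  26.9] bot bore [320.7 129.2  22.6] panel corner [320.7 157.8  32.8]
0.12 [320.7 125.4  26.4] bot bore [320.7 132.   22.2] panel corner [320.7 155.9  32.2]
172 294 346;180 294 346;188 294 346;196 294 346;204 290 346;212 295 346;220 295 345;228 292 345;236 295 345;244 295 345;252 295 345;260 295 345;268 294 345;276 295 345;
```

```bash
cat > tilt2.py <<'E'
from h import *
from scipy.optimize import least_squares
p=ctrl.camera_params('wrist'); T=np.array(p['T_tool_cam']); Ti=np.linalg.inv(T); f=240/np.tan(np.radians(p['vertical_fov'])/2)
def edges(n):
    im=cv2.imread(f'pics/{n}.png').astype(float); out=[]
    for r in range(172,290,3):
        g=np.abs(np.diff(im[r-1:r+2].mean(0),axis=0)).sum(1)
        def pk(a,b):
            i=a+np.argmax(g[a:b]); s=slice(i-2,i+3); return (np.arange(i-2,i+3)*g[s]**2).sum()/(g[s]**2).sum()+.5
        out.append((r,pk(290,301),pk(340,352)))
    return np.array(out)
def pr(P):
    c=np.c_[P,np.ones(len(P))]@Ti.T; return np.c_[f*c[:,0]/c[:,2]+p['cx'],f*c[:,1]/c[:,2]+p['cy']]
def solve(n,ringrow,ringdiam,cornrow):
    E=edges(n)
    def world(q,L): # L: local door coords (dx, dy, dz from panel underside) -> tool, q=(th, X, Z): top centre of panel at tool (X,0,Z)
        L=np.atleast_2d(L); v=np.c_[.195-L[:,2],L[:,0],-L[:,1]]  # x down, y=dx, z=-dy rel. top centre
        return R.from_rotvec([0,-q[0],0]).apply(v)+[q[1],q[3],q[2]]
    def res(q):
        s=np.linspace(-.05,.083,30)
        a=pr(world(q,np.c_[0*s-.008,s,0*s+.195])); b=pr(world(q,np.c_[0*s+.008,s,0*s+.195]))
        i=np.argsort(a[:,1]); j=np.argsort(b[:,1])
        wl=np.interp(E[:,0],a[i,1],a[i,0])-E[:,1]; wr=np.interp(E[:,0],b[j,1],b[j,0])-E[:,2]
        an=np.linspace(0,2*np.pi,24,endpoint=False)
        ring=pr(world(q,np.c_[.008*np.cos(an),.096+.008*np.sin(an),0*an+.171]))
        cr=pr(world(q,[[0,.084,.195]]))[0,1]
        return np.r_[wl,wr,2*((ring[:,1].max()+ring[:,1].min())/2-ringrow),2*(np.ptp(ring[:,0])-ringdiam),2*(cr-cornrow)]
    r=least_squares(res,[0,-.034,.015,0],loss='soft_l1',f_scale=.5,x_scale=[.01,.001,.001,.001])
    print(n,'tilt %.4f X %.4f Z %.4f Y %.4f'%tuple(r.x),'extra',r.fun[-3:].round(2)/2,'med',np.median(np.abs(r.fun[:-3])).round(2)); 
    kl=world(r.x,[[0,.096,.015],[0,.096,.145]]); print('  kn low/high in tool',kl.round(4).tolist()); return r.x,kl
E
python3 - <<'E'
import sys; sys.path.insert(0,'.')
from tilt2 import *
solve('w4',121.2-.4,44.0,163.3-.4)
solve('w6',126.4-.4,42.0,160.3-.4)
E
```

```text
w4 tilt 0.0249 X -0.0409 Z 0.0138 Y 0.0000 extra [-0.    2.52  0.01] med 0.1
  kn low/high in tool [[0.1415, 0.0, -0.0777], [0.0115, 0.0, -0.0809]]
w6 tilt 0.1065 X -0.0421 Z 0.0131 Y -0.0001 extra [-0.     2.11   0.005] med 0.11
  kn low/high in tool [[0.1471, -0.0001, -0.0632], [0.0178, -0.0001, -0.0771]]
```

```bash
python3 -m handwheel '[[0.0,[0,0,0],[0,1.2,0]],[0.0,[0,0,0],[0,1.2,0]],[0.0,[0,0,0],[0,1.2,0]],[0.0,[0,0,0],[0,1.1,0]],[0.0,[0,0,0],[0,0,0]],[0.0,[0,0,0],[0,0,0]],[0.0,[0,0,0],[0,0,0]]]' 100
python3 - <<'E'
from ov import *
run('w7',box=(280,80,360,160))
for n in('side','top'):
    im=ctrl.get_image(n); cv2.imwrite(f'pics/{n}7.png',im[:,:,::-1])
    crop(im,*((220,160,380,300) if n=='side' else (130,200,290,320)),5,f'pics/{n}7c.png')
E
```

```text
t: 9.37
tool_pos: [0.4684, 0.099, 0.2238]
tool_rot: [1.133, 1.352, -1.043]
contact_force: [0.3, 0.3, -3.0]
opening: 0.0148
t 9.37 pos [0.4684 0.099  0.2238] F [ 0.29  0.29 -3.  ] open 0.0148 q [ 0.   -0.3   1.95  0.08  1.51 -0.18]
turn [-0.05 -4.7   0.  ] toolshift to C [ 0.      0.0003 -0.0004]
knuckle xy [0.4543 0.179 ] under 0.0647
```

View pics/w7c.png

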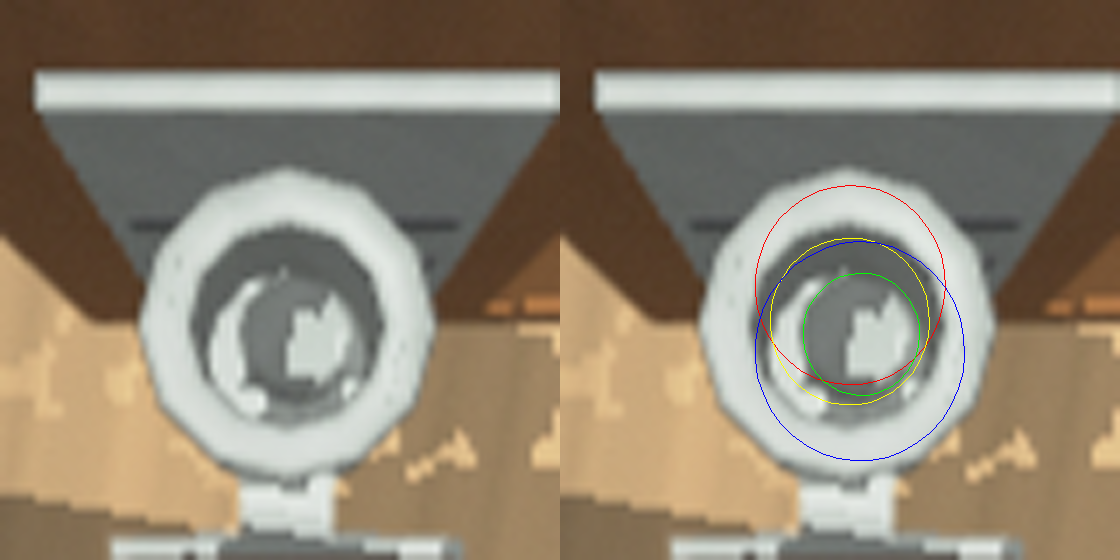

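View pics/side7c.png

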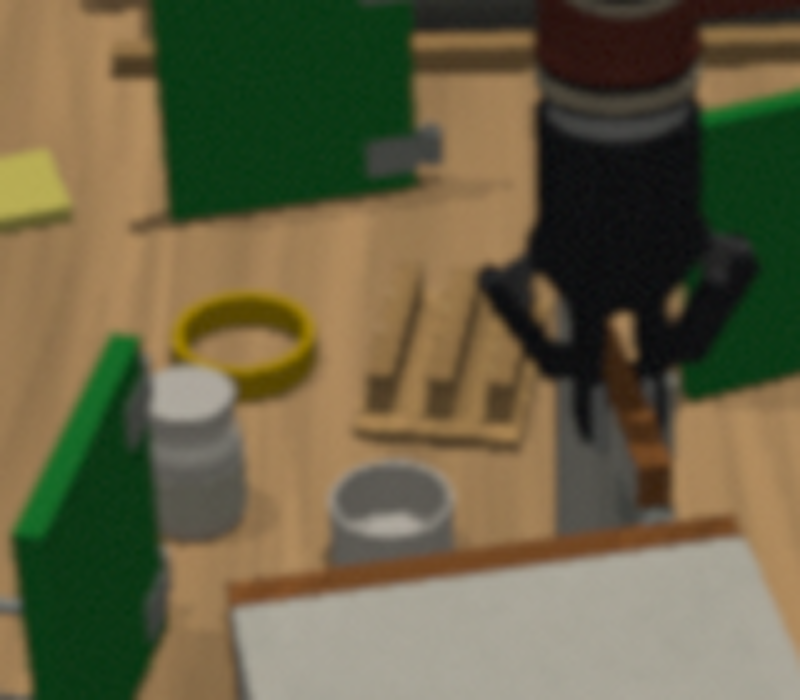

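View pics/top7c.png

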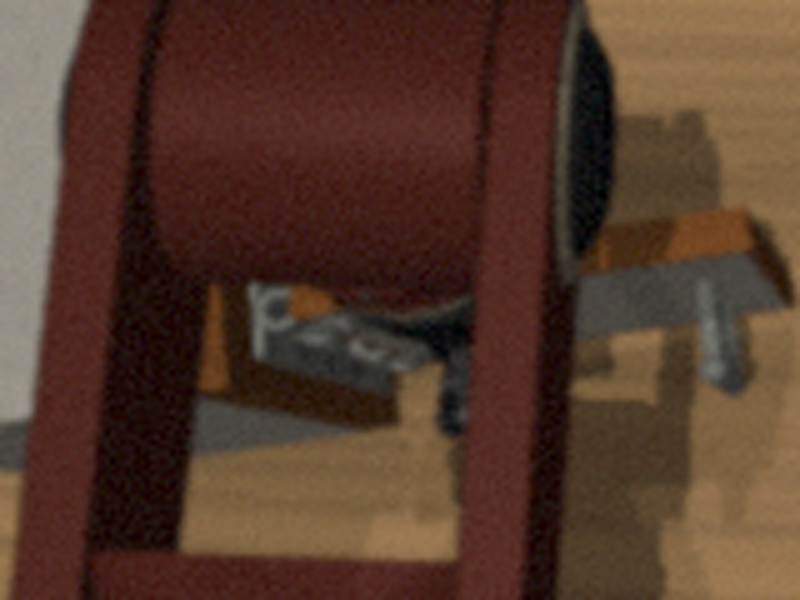

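Run:
```python
import cv2
im=cv2.imread('pics/top7.png'); b=cv2.resize(im[230:290,235:300],None,fx=10,fy=10,interpolation=cv2.INTER_CUBIC); cv2.imwrite('pics/top7f.png',b)
```

```text
(no output)
```

View pics/top7f.png

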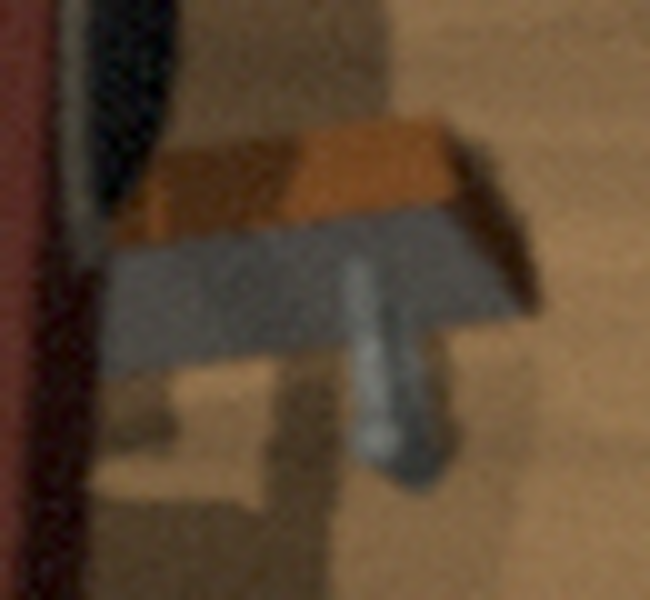

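Run:
```python
from h import *
T=cam('top')
yaw=.177
Rz=R.from_euler('z',yaw)
for th in(-.04,-.02,0,.02,.04):
    # tilt about door x; positive moves bottom toward +dy
    Rt=Rz*R.from_rotvec([th,0,0])
    def W(L): return np.array([.455,.1793,.21])+Rt.apply(np.array(L)-[0,.096,.145])
    q=[proj(T,W(L))[0] for L in([.008,-.084,.195],[-.008,-.084,.195],[-.008,-.084,0],[.008,-.084,0])]
    q=[(np.array(a)-[235,230]+.5)*10 for a in q]; print(th,np.round(q).astype(int).tolist(),(q[2]-q[1]).round(1))
```

```text
-0.04 [[411, 105], [423, 192], [547, 307], [537, 237]] [124.  115.2]
-0.02 [[419, 107], [431, 194], [536, 311], [526, 241]] [104.8 117. ]
0 [[427, 110], [438, 196], [524, 315], [515, 245]] [ 85.8 118.8]
0.02 [[434, 112], [446, 198], [513, 318], [503, 249]] [ 67.  120.6]
0.04 [[441, 114], [452, 200], [501, 322], [491, 253]] [ 48.3 122.2]
```

```bash
python3 - <<'E'
import cv2,numpy as np
a=[]
for n,c in(('w2',330),('w3',321),('w7',321)):
    im=cv2.imread(f'pics/{n}.png')[90:180,c-35:c+35]; a.append(cv2.resize(im,None,fx=6,fy=6,interpolation=cv2.INTER_CUBIC)[:, :])
b=np.hstack(a); print(b.shape); cv2.imwrite('pics/cmp2.png',b[:, :]) 
b=cv2.resize(b,None,fx=.6,fy=.6) if False else b
cv2.imwrite('pics/cmp2.png',np.vstack([b[:, :]])[:, :])
E
python3 - <<'E'
import sys; sys.path.insert(0,'.')
import cv2,numpy as np
for n in ('w2',):
    im=cv2.imread(f'pics/{n}.png').astype(float)
    for r in range(175,300,10):
        g=np.abs(np.diff(im[r-1:r+2].mean(0),axis=0)).sum(1); print(r,295+np.argmax(g[295:312]),348+np.argmax(g[348:365]),end='; ')
E
```

```text
(540, 1260, 3)
175 301 351; 185 301 357; 195 301 357; 205 302 357; 215 302 356; 225 302 356; 235 299 358; 245 302 355; 255 302 360; 265 302 359; 275 303 358; 285 303 358; 295 303 359;
```

View pics/cmp2.png

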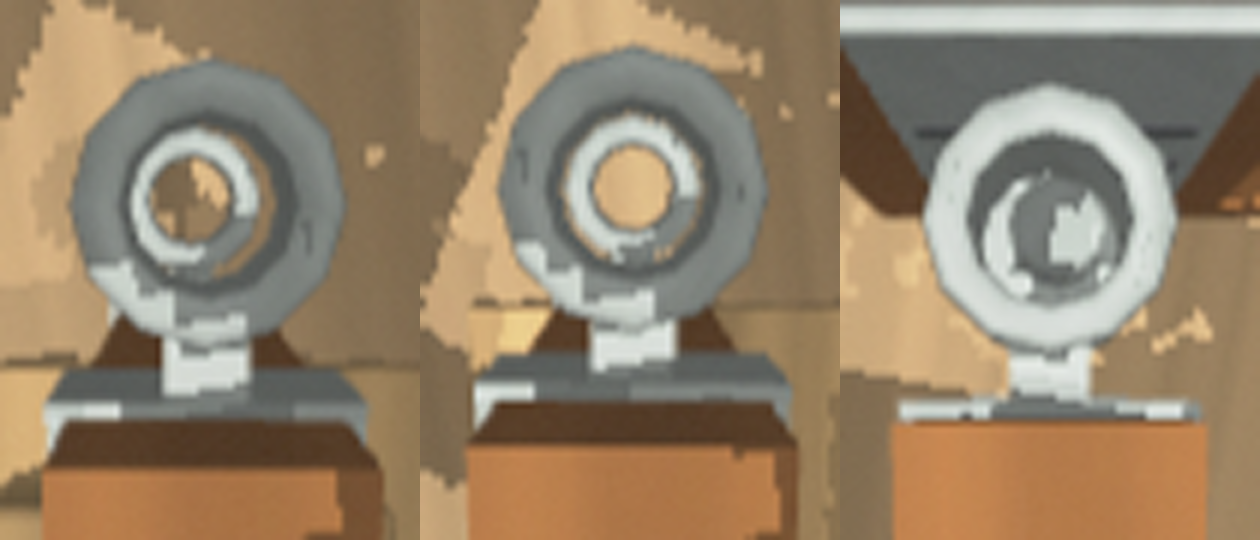

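```bash
python3 -m handwheel '[[0.0,[-0.0008,0,0.01],[0,0,0]],[0.0,[-0.0012,0,0.015],[0,0,0]],[0.0,[-0.0012,0,0.015],[0,0,0]],[0.0,[0,0,0],[0,0,0]],[0.0,[0,0,0],[0,0,0]],[0.0,[0,0,0],[0,0,0]]]' 100
python3 - <<'E'
from ov import *
run('w8',box=(275,40,355,160))
E
```

```text
t: 10.02
tool_pos: [0.4754, 0.0597, 0.2237]
tool_rot: [1.133, 1.353, -1.043]
contact_force: [0.3, 0.2, -3.5]
opening: 0.015
t 10.02 pos [0.4754 0.0597 0.2237] F [ 0.26  0.21 -3.45] open 0.015 q [-0.08 -0.3   1.95  0.08  1.51 -0.26]
turn [-0.04 -4.72  0.  ] toolshift to C [ 0.0033  0.0003 -0.0403]
knuckle xy [0.4613 0.1397] under 0.0646
```

View pics/w8c.png

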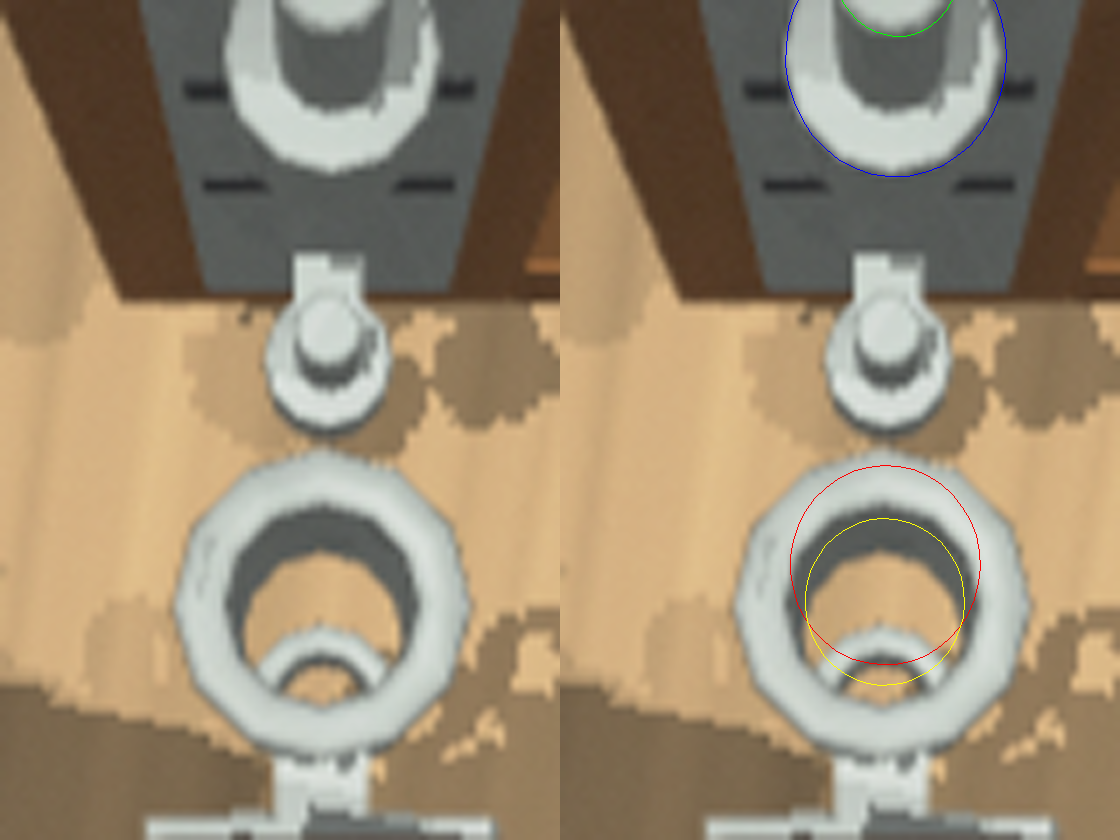

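```bash
cat > t3.py <<'E'
from tilt2 import *
def world(q,L):
    L=np.atleast_2d(L); v=np.c_[.195-L[:,2],L[:,0],-L[:,1]]
    return R.from_rotvec([0,-q[0],0]).apply(v)+[q[1],0,q[2]]
an=np.linspace(0,2*np.pi,72)
def circ(q,z,r):
    g=pr(world(q,np.c_[r*np.cos(an),.096+r*np.sin(an),0*an+z])); return g[:,1].min(),g[:,1].max(),np.ptp(g[:,0])
def solve3(name,obs,X0=None):
    # obs: (z,r,kind 0 top,1 bottom,2 width, value)
    def res(q):
        q=np.r_[q[0],q[1] if X0 is None else X0,q[2]]
        return [circ(q,z,r)[k]-v for z,r,k,v in obs]
    s=least_squares(res,[.03,-.036,.015],x_scale=[.01,.001,.001]); print(name,s.x.round(4),np.round(s.fun,2)); return s.x
E
python3 - <<'E'
from t3 import *
a=lambda y:90+y/6-.4
w3=[(.171,.008,0,a(47)),(.171,.008,1,a(326)),(.171,.005,0,a(109)),(.171,.005,1,a(269)),(.041,.008,0,a(113)),(.041,.008,1,a(262)),(.041,.005,0,a(142)),(.015,.005,1,a(227)),(.171,.008,2,(768-500)/6)]
b=lambda y:40+y/7-.4
w8=[(.171,.008,0,b(450)),(.171,.008,1,b(757)),(.171,.005,0,b(505)),(.171,.005,1,b(708)),(.145,.005,0,b(552)),(.041,.008,0,b(625)),(.041,.005,0,b(655)),(.171,.008,2,(468-176)/7)]
solve3('w3',w3);x=solve3('w8',w8)
solve3('w3',w3,-.0359);solve3('w8',w8,-.0385)
E
```

```text
w3 [-0.0006 -0.0312  0.0144] [ 0.11  0.05 -1.24  1.12  0.42 -0.66  0.11  0.1  -0.59]
w8 [ 0.0894 -0.0342  0.0136] [-0.1   0.14  0.49 -0.94  0.6  -0.1  -0.11  0.44]
w3 [ 0.     -0.036   0.0144] [-0.73  0.84 -1.75  1.62  0.33 -0.34  0.1   0.34  0.95]
w8 [ 0.0901 -0.0067  0.0135] [-0.79  0.82  0.07 -0.51  0.47  0.08  0.14  1.74]
```

```bash
python3 -m handwheel '[[0.0,[0,0,0],[0,0.45,0]],[0.0,[0,0,0],[0,0,0]],[0.0,[0,0,0],[0,0,0]]]' 100
cat > kn.py <<'E'
from t3 import *
Q=[.0899,-.0389,.0136]
def kn(Q=Q):
    o=ctrl.get_obs(); M=R.from_rotvec(o['tool_rot']).as_matrix()
    k=world(Q,[[0,.096,.015],[0,.096,.145],[0,.096,.171]]); W=o['tool_pos']+k@M.T
    print('t %.2f'%o['t'],'F',o['contact_force'].round(1),'tau',o['wrist_torque'].round(2)); print('kn low',W[0].round(4),'high',W[1].round(4)); return W,M,o
E
python3 - <<'E'
from kn import *
W,M,o=kn()
c=cam('wrist'); im=ctrl.get_image('wrist'); cv2.imwrite('pics/w9.png',im[:,:,::-1]); crop(im,275,20,355,160,7,'pics/w9c.png'); crop(im,285,20,355,105,8,'pics/w9c.png')
E
```

```text
t: 10.32
tool_pos: [0.4754, 0.0599, 0.2237]
tool_rot: [1.137, 1.359, -1.039]
contact_force: [0.6, 0.6, -3.5]
opening: 0.0147
t 10.32 F [ 0.6  0.6 -3.5] tau [-0.05  0.02 -0.02]
kn low [0.4615 0.1377 0.0812] high [0.4615 0.1377 0.2112]
```

View pics/w9c.png

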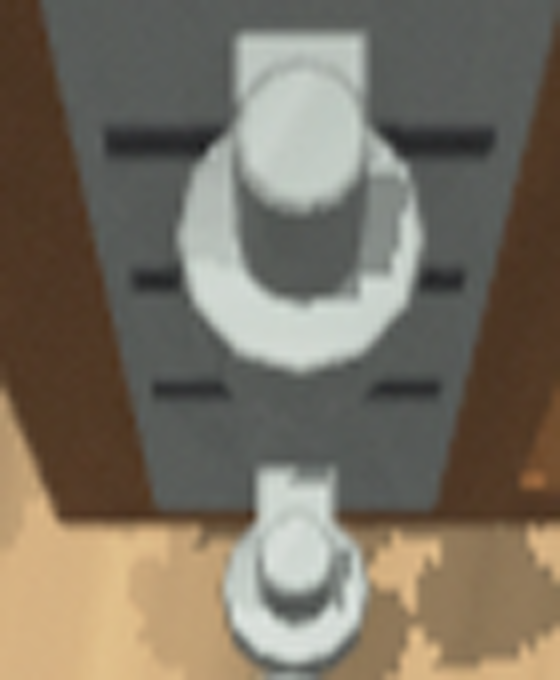

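Run:
```python
from kn import *
W,M,o=kn(); c=cam('wrist'); 
w=lambda x,y:(285+x/8-.44,20+y/8-.44)
u=atz(c,w(301,136),.195); l=atz(c,w(297.5,552),.065); print('pins',u,l)
# also knuckle top image-based: centre of ring row in w8
k=atz(c,(275+322/7-.4,40+604/7-.4),W[2][2]); print('img knuckle top',k.round(4), 'model',W[2].round(4))
G=R.from_euler('z',.177).as_matrix()
for n,a,b in(('U',u,W[1]),('L',l,W[0]),('U-img',u,k)): 
    d=G.T@(a-b); print(n,'need dx,dy (door axes) ',d[:2].round(4))
print(M.T@(G@np.array([0,1,0])), M.T@(G@np.array([1,0,0])),M.T@[0,0,-1])
```

```text
t 10.37 F [ 0.6  0.2 -2.6] tau [ 0.    0.02 -0.01]
kn low [0.4615 0.1376 0.0812] high [0.4615 0.1376 0.2112]
pins [0.45474273 0.17937293 0.195     ] [0.45495549 0.17947595 0.065     ]
img knuckle top [0.4615 0.1378 0.2372] model [0.4615 0.1376 0.2372]
U need dx,dy (door axes)  [0.0007 0.0423]
L need dx,dy (door axes)  [0.0009 0.0423]
U-img need dx,dy (door axes)  [0.0007 0.0421]
[ 8.98452101e-02 -3.57515524e-05 -9.95955740e-01] [ 3.65563673e-06  9.99999999e-01 -3.55669529e-05] [ 9.95955741e-01 -4.45332029e-07  8.98452101e-02]
```

```bash
python3 -m handwheel '[[0.0,[0.0008,0.0008,-0.008],[0,0,0]],[0.0,[0.0009,0,-0.010],[0,0,0]],[0.0,[0.0009,0,-0.010],[0,0,0]],[0.0,[0.0008,0,-0.009],[0,0,0]],[0.0,[0.0004,0,-0.005],[0,0,0]],[0.0,[0,0,0],[0,0,0]],[0.0,[0,0,0],[0,0,0]],[0.0,[0,0,0],[0,0,0]]]' 100
cat > chk.py <<'E'
from kn import *
PIN=np.array([.4548,.1794])
def chk(name=None,show=True,draw=True):
    W,M,o=kn(); G=R.from_euler('z',.177).as_matrix()
    for w in W[:2]: print('  err door axes (pin-kn) mm',(1000*(G.T@np.r_[PIN-w[:2],0]))[:2].round(2))
    if name:
        im=ctrl.get_image('wrist'); cv2.imwrite(f'pics/{name}.png',im[:,:,::-1]); crop(im,285,85,355,160,8,f'pics/{name}c.png')
E
python3 -c "
from chk import *
chk('w10')"
```

```text
t: 11.03
tool_pos: [0.4689, 0.1013, 0.2237]
tool_rot: [1.137, 1.358, -1.04]
contact_force: [-0.4, -0.2, -3.0]
opening: 0.0145
t 11.03 F [-0.4 -0.2 -3. ] tau [-0.04 -0.05 -0.07]
kn low [0.455  0.179  0.0812] high [0.455  0.179  0.2112]
  err door axes (pin-kn) mm [-0.15  0.43]
  err door axes (pin-kn) mm [-0.14  0.38]
```

View pics/w10c.png

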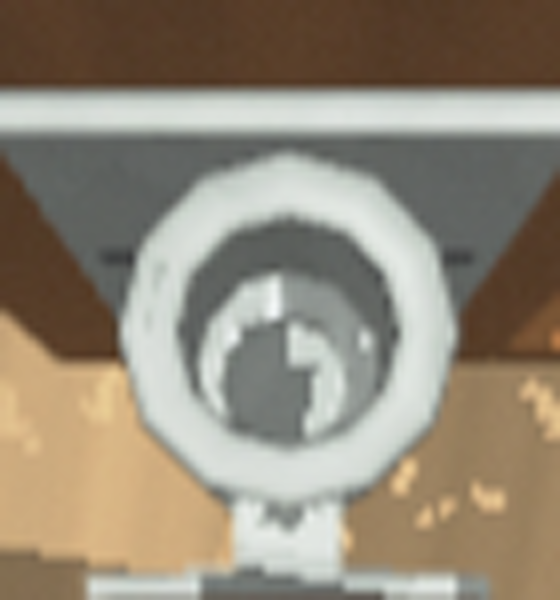

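```bash
python3 -m handwheel '[[0.0,[0.006,0,0.0005],[0,0,0]],[0.0,[0.005,0,0.0005],[0,0,0]],[0.0,[0,0,0],[0,0,0]],[0.0,[0,0,0],[0,0,0]],[0.0,[0,0,0],[0,0,0]]]' 100
python3 -c "
from chk import *
chk('w11')"
```

```text
t: 11.5
tool_pos: [0.4688, 0.1012, 0.2124]
tool_rot: [1.138, 1.359, -1.04]
contact_force: [-0.3, 0.5, -3.3]
opening: 0.0149
t 11.50 F [-0.3  0.5 -3.3] tau [ 0.   -0.03  0.  ]
kn low [0.4549 0.1789 0.07  ] high [0.4549 0.1789 0.2   ]
  err door axes (pin-kn) mm [-0.01  0.49]
  err door axes (pin-kn) mm [-0.06  0.49]
```

View pics/w11c.png

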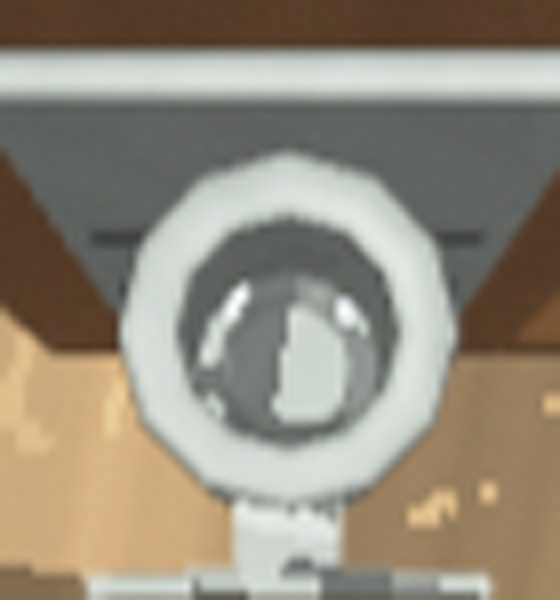

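```bash
python3 -m handwheel '[[0.0,[0.0015,0,0.0001],[0,0,0]],[0.0,[0.0015,0,0.0002],[0,0,0]],[0.0,[0.0015,0,0.0001],[0,0,0]],[0.0,[0.0015,0,0.0001],[0,0,0]],[0.0,[0.001,0,0.0001],[0,0,0]],[0.0,[0,0,0],[0,0,0]],[0.0,[0,0,0],[0,0,0]]]' 100
python3 -c "
from chk import *
chk('w12')"
```

```text
t: 12.13
tool_pos: [0.4688, 0.1014, 0.2055]
tool_rot: [1.137, 1.359, -1.04]
contact_force: [0.1, 0.1, -2.8]
opening: 0.0146
t 12.13 F [ 0.1  0.1 -2.8] tau [-0.07 -0.02  0.06]
kn low [0.4549 0.1791 0.063 ] high [0.4549 0.1791 0.193 ]
  err door axes (pin-kn) mm [-0.05  0.31]
  err door axes (pin-kn) mm [-0.08  0.31]
```

View pics/w12c.png

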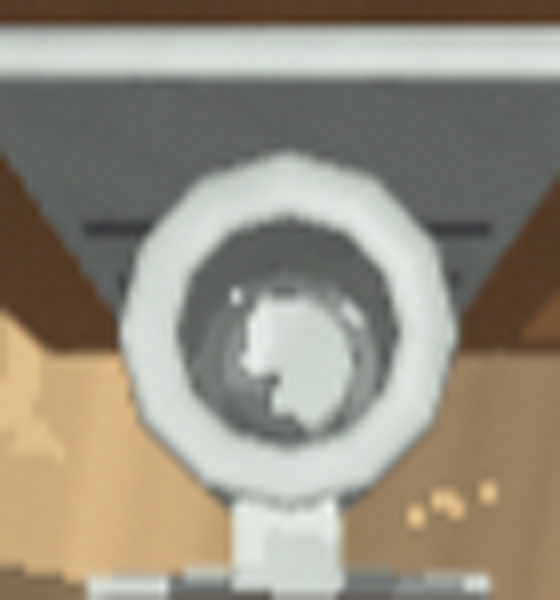

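```bash
python3 -m handwheel '[[0.0,[0.001,0,0.0001],[0,0,0]],[0.0,[0.001,0,0.0001],[0,0,0]],[0.0,[0.001,0,0.0001],[0,0,0]],[0.0,[0.001,0,0.0001],[0,0,0]],[0.0,[0,0,0],[0,0,0]],[0.0,[0,0,0],[0,0,0]]]' 100
python3 -c "
from chk import *
chk('w13')"
```

```text
t: 12.68
tool_pos: [0.4688, 0.1013, 0.2015]
tool_rot: [1.137, 1.359, -1.04]
contact_force: [0.3, -0.5, -3.1]
opening: 0.0149
t 12.68 F [ 0.3 -0.5 -3.1] tau [-0.04 -0.01 -0.02]
kn low [0.4549 0.1791 0.059 ] high [0.4549 0.1791 0.189 ]
  err door axes (pin-kn) mm [-0.02  0.35]
  err door axes (pin-kn) mm [-0.05  0.36]
```

View pics/w13c.png

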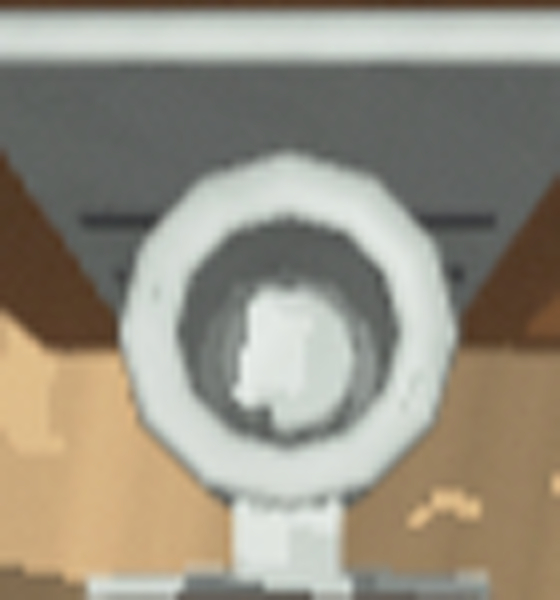

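```bash
python3 -m handwheel '[[0.0,[0.001,0,0.0001],[0,0,0]],[0.0,[0.001,0,0.0001],[0,0,0]],[0.0,[0.001,0,0.0001],[0,0,0]],[0.0,[0.001,0,0.0001],[0,0,0]],[0.0,[0,0,0],[0,0,0]]]' 100
python3 -m handwheel '[[0.0,[0.001,0,0.0001],[0,0,0]],[0.0,[0.001,0,0.0001],[0,0,0]],[0.0,[0.001,0,0.0001],[0,0,0]],[0.0,[0.001,0,0],[0,0,0]],[0.0,[0,0,0],[0,0,0]]]' 100
python3 -c "
from chk import *
chk('w14')"
```

```text
t: 13.15
tool_pos: [0.4687, 0.1013, 0.1972]
tool_rot: [1.137, 1.359, -1.04]
contact_force: [0.5, 0.1, -4.5]
opening: 0.0148
t: 13.57
tool_pos: [0.4687, 0.1014, 0.1932]
tool_rot: [1.137, 1.359, -1.04]
contact_force: [-0.5, 0.6, -3.3]
opening: 0.0149
t 13.57 F [-0.5  0.6 -3.3] tau [-0.06 -0.05 -0.07]
kn low [0.4547 0.1791 0.0508] high [0.4548 0.1791 0.1808]
  err door axes (pin-kn) mm [0.12 0.29]
  err door axes (pin-kn) mm [0.05 0.3 ]
```

View pics/w14c.png

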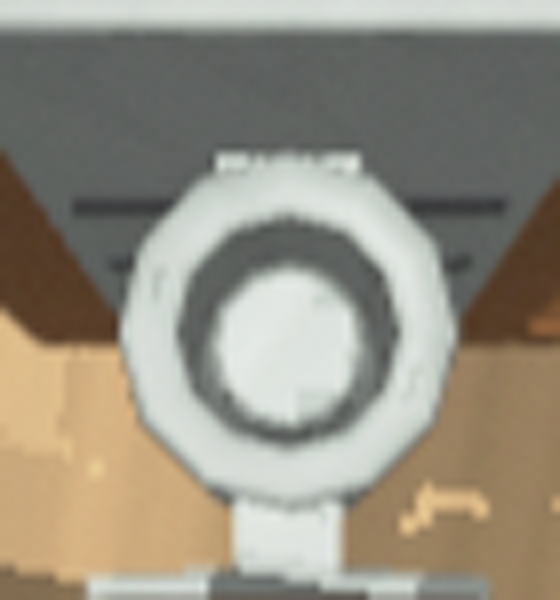

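Pin clearly up inside the bore. Continue ~5 mm, then feel for the seat.

```bash
python3 -m handwheel '[[0.0,[0.001,0,0.0001],[0,0,0]],[0.0,[0.001,0,0.0001],[0,0,0]],[0.0,[0.001,0,0.0001],[0,0,0]],[0.0,[0.001,0,0.0001],[0,0,0]],[0.0,[0,0,0],[0,0,0]]]' 100
python3 -m handwheel '[[0.0,[0.0007,0,0],[0,0,0]],[0.0,[0,0,0],[0,0,0]]]' 100
python3 -m handwheel '[[0.0,[0.0007,0,0],[0,0,0]],[0.0,[0,0,0],[0,0,0]]]' 100
python3 -c "
from chk import *
chk()"
```

```text
t: 14.03
tool_pos: [0.4687, 0.1013, 0.1892]
tool_rot: [1.137, 1.359, -1.04]
contact_force: [0.4, 0.5, -3.2]
opening: 0.0147
t: 14.2
tool_pos: [0.4689, 0.1014, 0.189]
tool_rot: [1.138, 1.358, -1.04]
contact_force: [-0.1, 0.6, -2.8]
opening: 0.0147
t: 14.37
tool_pos: [0.469, 0.1013, 0.1888]
tool_rot: [1.138, 1.358, -1.039]
contact_force: [-0.9, -1.1, 0.7]
opening: 0.015
t 14.37 F [-0.9 -1.1  0.7] tau [-0.09  0.28  0.16]
kn low [0.4552 0.179  0.0463] high [0.4552 0.1791 0.1763]
  err door axes (pin-kn) mm [-0.37  0.42]
  err door axes (pin-kn) mm [-0.31  0.39]
```

```bash
python3 -m handwheel '[[0.0,[0,0,0],[0,0,0]],[0.0,[0.0003,0,0],[0,0,0]],[0.0,[0,0,0],[0,0,0]]]' 100; python3 -c "
from chk import *
chk('w15')"
```

```text
t: 14.62
tool_pos: [0.4691, 0.1014, 0.1888]
tool_rot: [1.138, 1.358, -1.039]
contact_force: [-1.8, -1.8, 4.1]
opening: 0.0148
t 14.62 F [-1.8 -1.8  4.1] tau [-0.12  0.58  0.17]
kn low [0.4554 0.1791 0.0463] high [0.4553 0.1791 0.1763]
  err door axes (pin-kn) mm [-0.51  0.44]
  err door axes (pin-kn) mm [-0.4   0.39]
```

View pics/w15.png

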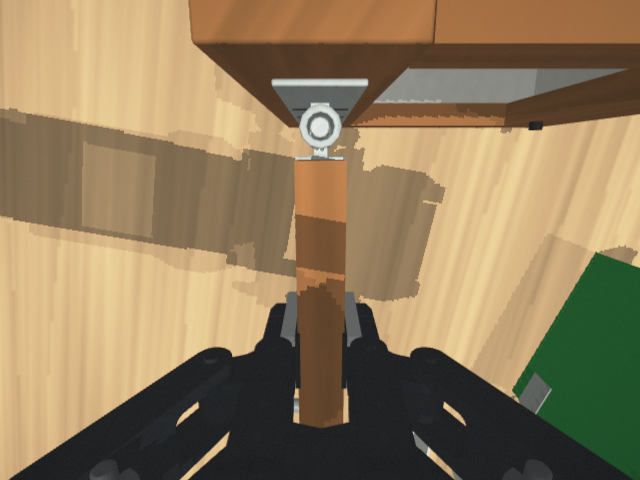

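View pics/w15c.png

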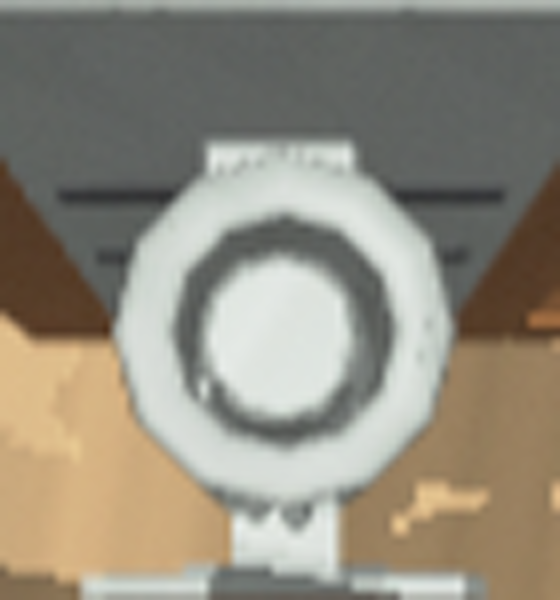

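```bash
python3 -m handwheel '[[0.0,[-0.0006,0,0],[0,0,0]],[0.0,[0,0,0],[0,0,0]]]' 30; python3 -m handwheel '[[0.0,[0,0,0],[0,0,0]],[0.02,[0,0,0],[0,0,0]],[0.03,[0,0,0],[0,0,0]],[0.04,[0,0,0],[0,0,0]],[0.04,[0,0,0],[0,0,0]]]' 20; python3 -c "
from chk import *
chk('w16')
im=ctrl.get_image('top'); crop(im,130,200,290,320,5,'pics/top16.png')"
```

```text
t: 14.83
tool_pos: [0.4691, 0.1014, 0.1888]
tool_rot: [1.138, 1.358, -1.039]
contact_force: [-1.4, -2.0, 3.8]
opening: 0.0148
t: 15.25
tool_pos: [0.4688, 0.1015, 0.1881]
tool_rot: [1.138, 1.359, -1.04]
contact_force: [-0.1, 0.9, 0.6]
opening: 0.0404
t 15.25 F [-0.1  0.9  0.6] tau [-0.07 -0.03  0.04]
kn low [0.4549 0.1793 0.0456] high [0.4549 0.1793 0.1756]
  err door axes (pin-kn) mm [-0.03  0.13]
  err door axes (pin-kn) mm [-0.06  0.16]
```

View pics/w16.png

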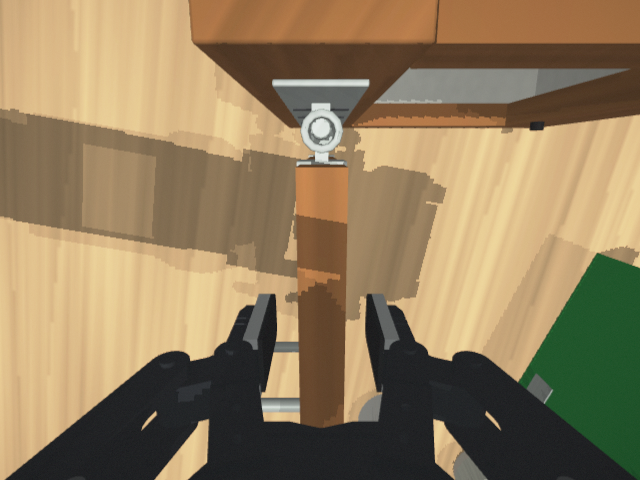

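View pics/top16.png

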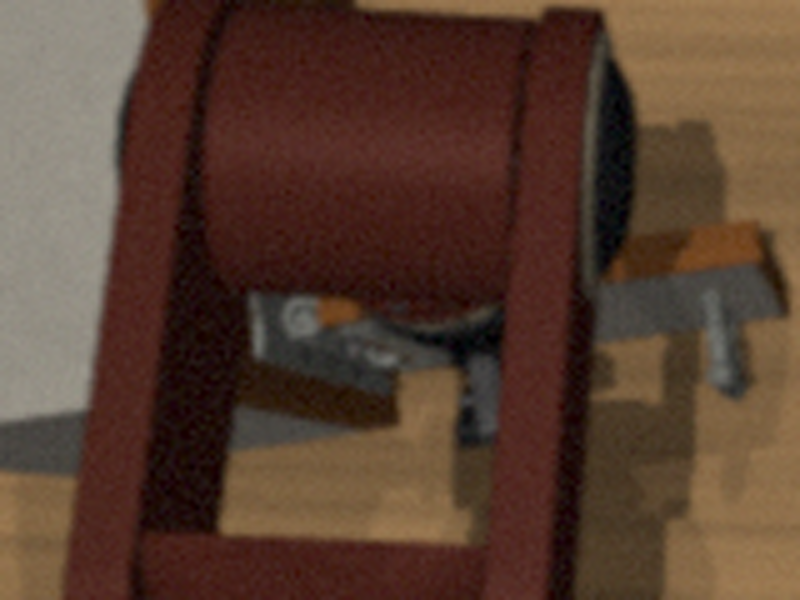

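```bash
python3 - <<'E'
from h import *
T=cam('top')
for uv in((230,122),(310,137),(313,145)): print(atz(T,uv,.2).round(3))
for uv in((243,162),(308,172)): print(atz(T,uv,.0).round(3))
E
python3 -m handwheel '[[0.045,[-0.01,0,-0.0009],[0,0,0]],[0.045,[-0.02,0,-0.0018],[0,0,0]],[0.045,[-0.02,0,-0.0018],[0,0,0]],[0.045,[-0.02,0,-0.0018],[0,0,0]],[0.045,[-0.02,0,-0.0018],[0,0,0]],[0.045,[0,0,0],[0,0,0]],[0.045,[0,0,0],[0,-2.6,0]],[0.045,[0,0,0],[0,-2.55,0]],[0.0,[0,0,0],[0,0,0]],[0.0,[0,0,0],[0,0,0]]]'
python3 - <<'E'
from st import *
state((.409,.015),.177)
im=ctrl.get_image('wrist'); cv2.imwrite('pics/w17.png',im[:,:,::-1])
im=ctrl.get_image('side'); cv2.imwrite('pics/s17.png',im[:,:,::-1])
im=ctrl.get_image('top'); crop(im,130,90,330,320,2.6,'pics/top17.png')
E
```

```text
[0.748 0.118 0.2  ]
[ 0.72  -0.047  0.2  ]
[ 0.703 -0.054  0.2  ]
[0.731 0.126 0.   ]
[ 0.71  -0.037  0.   ]
t: 16.18
tool_pos: [0.4686, 0.1018, 0.2786]
tool_rot: [1.078, 1.289, -1.077]
contact_force: [0.3, 0.2, -0.4]
opening: 0.0219
t 16.18 pos [0.4686 0.1018 0.2786] F [ 0.27  0.2  -0.37] open 0.0219 q [ 0.06 -0.33  1.88  0.    1.59 -0.12]
turn [ 0.03 -0.05  0.03] toolshift to C [-0.     -0.074   0.0749]
```

View pics/w17.png

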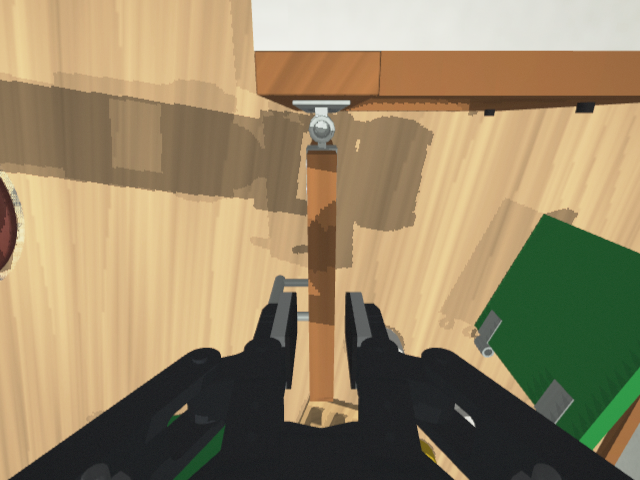

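View pics/top17.png

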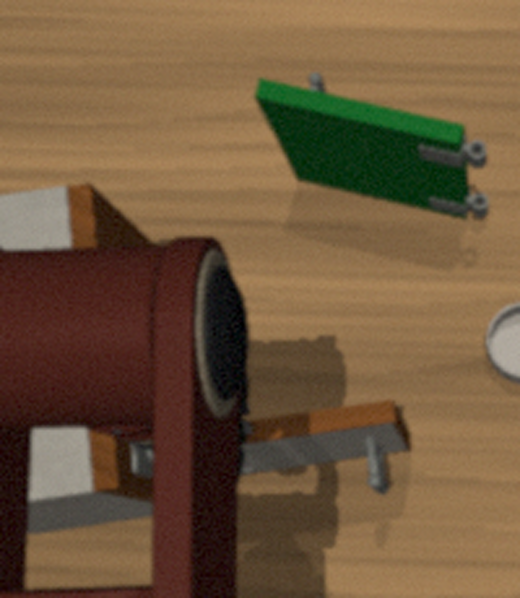

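```bash
python3 -m handwheel '[[0.0,[0,-0.025,0.025],[0,0,0]],[0.0,[0,-0.025,0.025],[0,0,0]],[0.0,[0,-0.026,0.025],[0,0,0]],[0.0,[0,0,0],[0,0,0]],[0.0,[0.025,0,0],[0,0,0]],[0.0,[0.025,0,0],[0,0,0]],[0.0,[0.025,0,0],[0,0,0]],[0.0,[0.025,0,0],[0,0,0]],[0.0,[0.02,0,0],[0,0,0]],[0.0,[0.018,0,0],[0,0,0]]]'
python3 -m handwheel '[[0.0,[0,0,0],[0,0,0]],[0.0,[0,0,0],[0,0,0]],[0.0,[0,0,0],[0,0,0]]]'
python3 - <<'E'
from st import *
state((.409,.015),.177)
im=ctrl.get_image('wrist'); cv2.imwrite('pics/w18.png',im[:,:,::-1])
im=ctrl.get_image('top'); crop(im,130,150,330,320,4,'pics/top18.png')
E
```

```text
t: 17.17
tool_pos: [0.4066, 0.0143, 0.139]
tool_rot: [1.079, 1.289, -1.079]
contact_force: [-0.3, -0.0, -0.1]
opening: 0.0001
t: 17.42
tool_pos: [0.408, 0.0141, 0.1421]
tool_rot: [1.079, 1.286, -1.077]
contact_force: [0.4, 0.1, 0.5]
opening: 0.0001
t 17.42 pos [0.408  0.0141 0.1421] F [0.37 0.1  0.49] open 0.0001 q [-0.15 -0.44  2.19  0.    1.39 -0.32]
turn [-0.04  0.02 -0.09] toolshift to C [ 0.      0.0012 -0.0007]
```

View pics/w18.png

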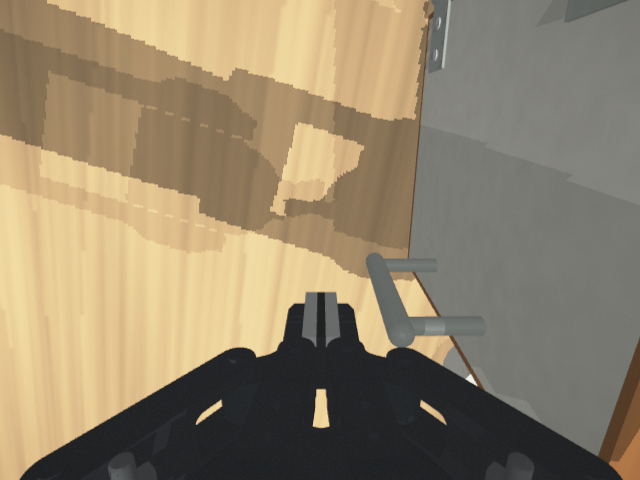

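View pics/top18.png

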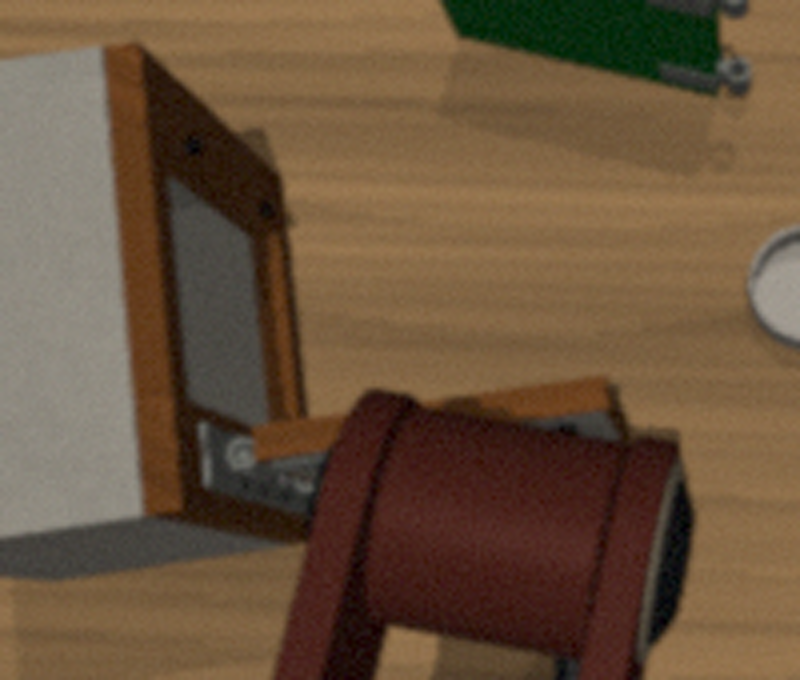

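```bash
python3 -m handwheel '[[0.0,[0,0.004,0],[0,0,0]],[0.0,[0,0.004,0],[0,0,0]],[0.0,[0,0.0054,0.0022],[-2,0,0]],[0.0,[0,0.0054,0.0022],[-2,0,0]],[0.0,[0,0.0054,0.0022],[-2,0,0]],[0.0,[0,0.0054,0.0022],[-2,0,0]],[0.0,[0,0.0054,0.0022],[-2,0,0]],[0.0,[0,0.0054,0.0022],[-2,0,0]],[0.0,[0,0,0],[0,0,0]]]'
python3 - <<'E'
from st import *
state((.409,.015),.177)
im=ctrl.get_image('wrist'); cv2.imwrite('pics/w19.png',im[:,:,::-1])
im=ctrl.get_image('top'); crop(im,130,150,330,320,4,'pics/top19.png')
E
```

```text
t: 18.27
tool_pos: [0.4511, 0.0113, 0.1416]
tool_rot: [0.92, 1.366, -0.919]
contact_force: [-0.0, 0.3, -0.1]
opening: -0.0001
t 18.27 pos [0.4511 0.0113 0.1416] F [-0.03  0.26 -0.09] open -0.0001 q [-0.14 -0.31  2.1   0.    1.36 -0.53]
turn [12.01  0.03 -0.07] toolshift to C [-0.0001 -0.0376 -0.0193]
```

View pics/w19.png

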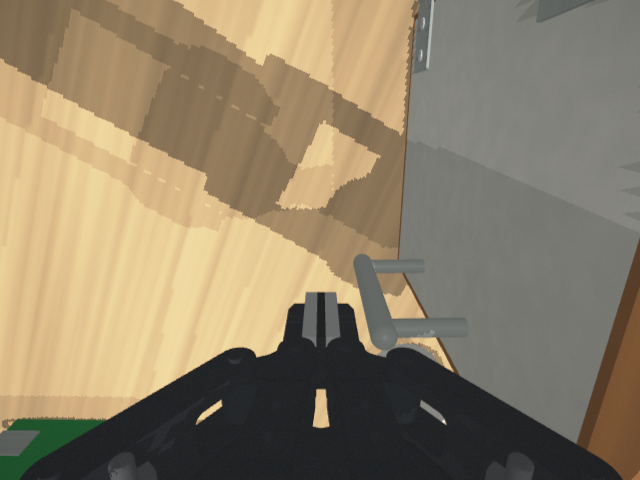

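View pics/top19.png

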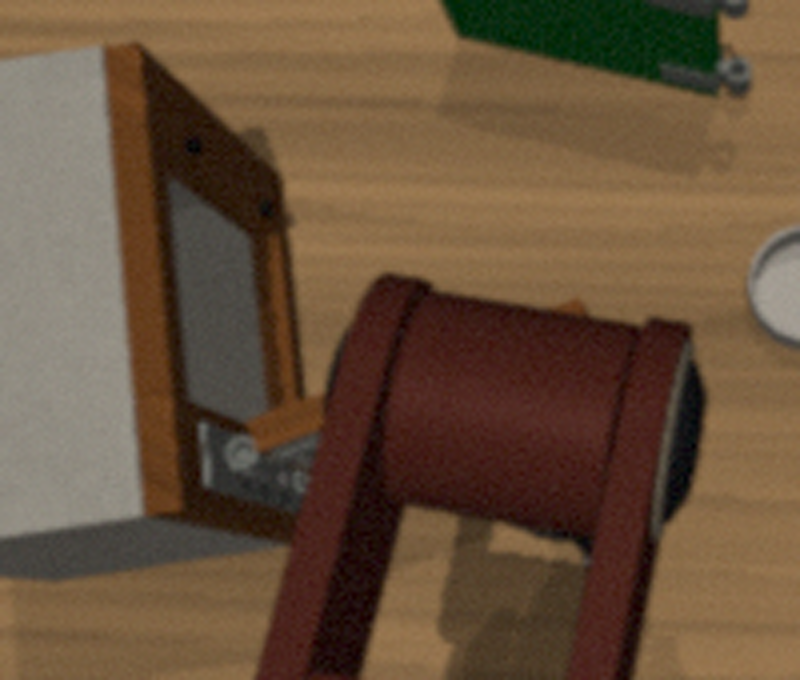

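```bash
for i in 1 2; do python3 -m handwheel '[[0.0,[0,0.0054,0.0022],[-2,0,0]],[0.0,[0,0.0054,0.0022],[-2,0,0]],[0.0,[0,0.0054,0.0022],[-2,0,0]],[0.0,[0,0.0054,0.0022],[-2,0,0]],[0.0,[0,0.0054,0.0022],[-2,0,0]],[0.0,[0,0.0054,0.0022],[-2,0,0]],[0.0,[0,0.0054,0.0022],[-2,0,0]],[0.0,[0,0.0054,0.0022],[-2,0,0]],[0.0,[0,0.0054,0.0022],[-2,0,0]],[0.0,[0,0.0054,0.0022],[-2,0,0]]]'; done
python3 - <<'E'
from st import *
state((.409,.015),1.748)
im=ctrl.get_image('wrist'); cv2.imwrite('pics/w20.png',im[:,:,::-1])
im=ctrl.get_image('top'); crop(im,130,150,330,320,4,'pics/top20.png')
E
```

```text
t: 19.2
tool_pos: [0.5072, 0.0204, 0.141]
tool_rot: [0.652, 1.47, -0.652]
contact_force: [-0.5, -0.8, -0.3]
opening: -0.0001
t: 20.03
tool_pos: [0.558, 0.0486, 0.1411]
tool_rot: [0.381, 1.537, -0.381]
contact_force: [0.3, 0.2, -0.3]
opening: -0.0001
t 20.03 pos [0.558  0.0486 0.1411] F [ 0.34  0.19 -0.26] open -0.0001 q [-0.05 -0.03  1.85 -0.    1.32 -1.13]
turn [-3.799e+01  2.000e-02  0.000e+00] toolshift to C [-0.     -0.0993 -0.1161]
```

View pics/w20.png

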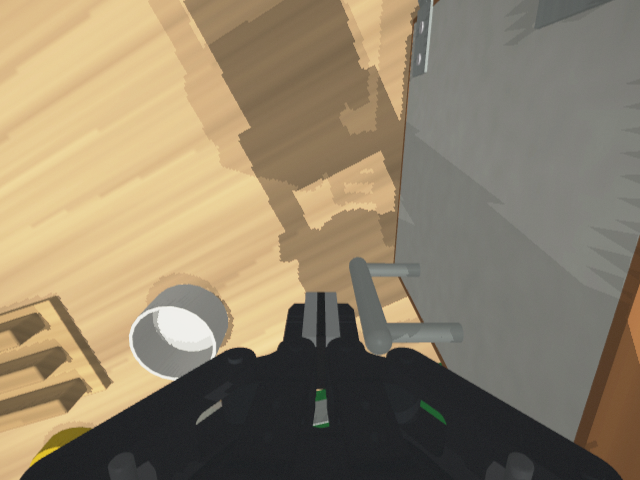

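View pics/top20.png

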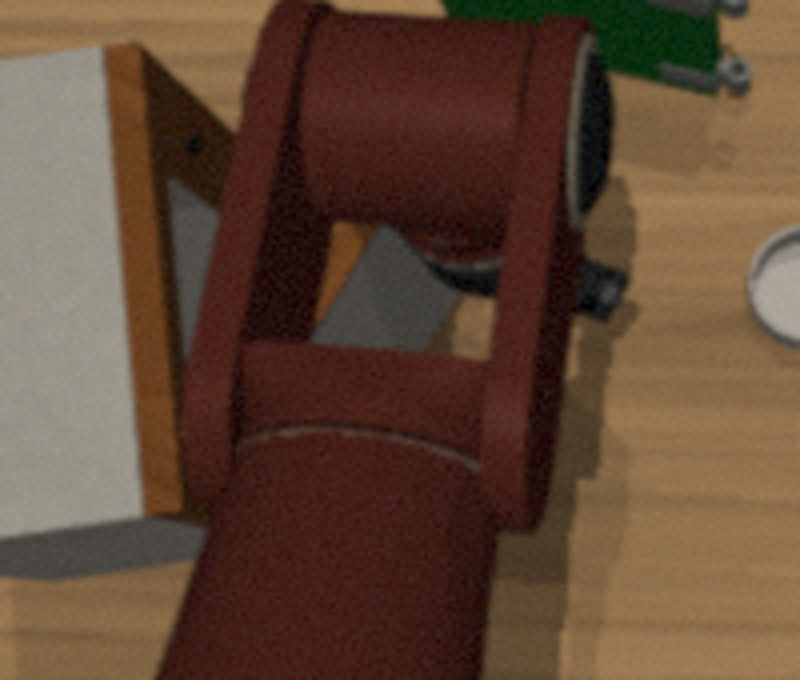

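```bash
python3 -m handwheel '[[0.0,[0,0.0054,0.0022],[-2,0,0]],[0.0,[0,0.0054,0.0022],[-2,0,0]],[0.0,[0,0.0054,0.0022],[-2,0,0]],[0.0,[0,0.0054,0.0022],[-2,0,0]],[0.0,[0,0.0054,0.0022],[-2,0,0]],[0.0,[0,0.0054,0.0022],[-2,0,0]],[0.0,[0,0.0054,0.0022],[-2,0,0]],[0.0,[0,0.0054,0.0022],[-2,0,0]],[0.0,[0,0.0054,0.0022],[-2,0,0]],[0.0,[0,0.0054,0.0022],[-2,0,0]]]';python3 -m handwheel '[[0.0,[0,0.0027,0.0011],[-1,0,0]],[0.0,[0,0.0027,0.0011],[-1,0,0]],[0.0,[0,0.0027,0.0011],[-1,0,0]],[0.0,[0,0.0027,0.0011],[-1,0,0]],[0.0,[0,0.0027,0.0011],[-1,0,0]],[0.0,[0,0.0027,0.0011],[-1,0,0]],[0.0,[0,0.0027,0.0011],[-1,0,0]],[0.0,[0,0.0027,0.0011],[-1,0,0]]]'
python3 - <<'E'
from st import *
state((.409,.015),1.748)
im=ctrl.get_image('wrist'); cv2.imwrite('pics/w21.png',im[:,:,::-1])
E
```

```text
t: 20.97
tool_pos: [0.5958, 0.0922, 0.1409]
tool_rot: [0.108, 1.568, -0.108]
contact_force: [-0.9, -0.2, 0.2]
opening: -0.0
t: 21.63
tool_pos: [0.6064, 0.1133, 0.1408]
tool_rot: [-0.003, 1.571, 0.003]
contact_force: [0.3, -1.1, 0.2]
opening: -0.0001
t 21.63 pos [0.6064 0.1133 0.1408] F [ 0.33 -1.12  0.2 ] open -0.0001 q [ 0.06  0.1   1.71  0.    1.32 -1.51]
turn [-9.95 -0.   -0.  ] toolshift to C [ 0.     -0.0976 -0.1978]
```

View pics/w21.png

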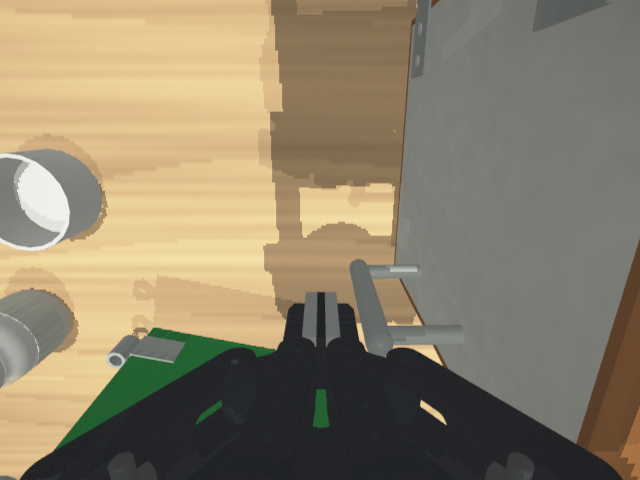

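```bash
python3 -m handwheel '[[0.0,[0,0.0027,0.0011],[-1,0,0]],[0.0,[0,0.0027,0.0011],[-1,0,0]],[0.0,[0,0.0027,0.0011],[-1,0,0]],[0.0,[0,0.0027,0.0011],[-1,0,0]],[0.0,[0,0,0],[0,0,0]]]';python3 -m handwheel '[[0.0,[0,0.0027,0.0011],[-1,0,0]],[0.0,[0,0.0014,0.0006],[-0.5,0,0]],[0.0,[0,0.0014,0.0006],[-0.5,0,0]],[0.0,[0,0,0],[0,0,0]]]'
python3 - <<'E'
from st import *
state((.409,.015),1.748)
im=ctrl.get_image('wrist'); cv2.imwrite('pics/w22.png',im[:,:,::-1])
im=ctrl.get_image('top'); crop(im,130,150,330,320,4,'pics/top22.png')
im=ctrl.get_image('side'); crop(im,200,200,400,420,4,'pics/s22.png')
E
```

```text
t: 22.1
tool_pos: [0.6105, 0.1245, 0.1408]
tool_rot: [-0.057, 1.57, 0.058]
contact_force: [-0.5, 0.1, 0.8]
opening: -0.0003
t: 22.43
tool_pos: [0.6123, 0.1299, 0.1408]
tool_rot: [-0.084, 1.569, 0.084]
contact_force: [-0.3, -0.8, 0.1]
opening: -0.0003
t 22.43 pos [0.6123 0.1299 0.1408] F [-0.26 -0.76  0.11] open -0.0003 q [ 0.09  0.12  1.69  0.    1.33 -1.59]
turn [-4. -0. -0.] toolshift to C [ 0.     -0.0924 -0.2144]
```

View pics/w22.png

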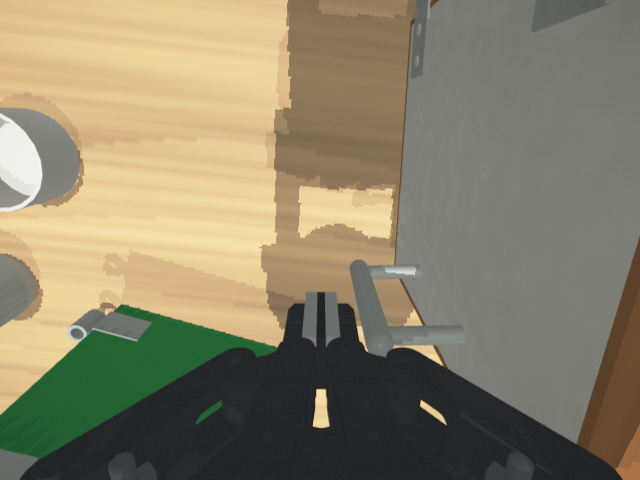

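View pics/top22.png

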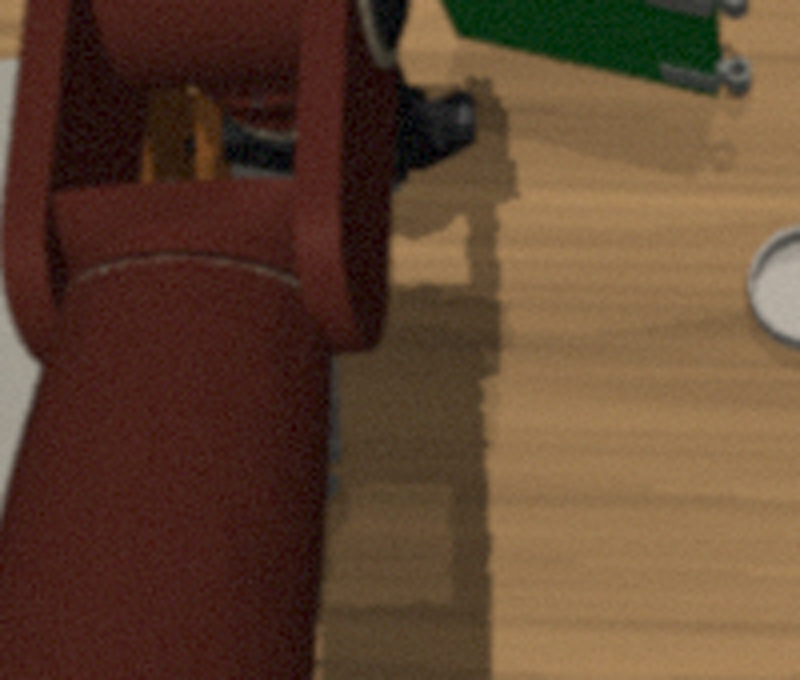

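Nearly shut; creep in half-degree steps watching force (push is along world +y, reaction −y).

```bash
python3 -m handwheel '[[0.0,[0,0.0014,0.0006],[-0.5,0,0]],[0.0,[0,0.0014,0.0006],[-0.5,0,0]],[0.0,[0,0,0],[0,0,0]]]';python3 -m handwheel '[[0.0,[0,0.0014,0.0006],[-0.5,0,0]],[0.0,[0,0,0],[0,0,0]],[0.0,[0,0,0],[0,0,0]]]';python3 -m handwheel '[[0.0,[0,0.0014,0.0006],[-0.5,0,0]],[0.0,[0,0,0],[0,0,0]],[0.0,[0,0,0],[0,0,0]]]'
```

```text
t: 22.83
tool_pos: [0.6132, 0.1327, 0.1409]
tool_rot: [-0.098, 1.568, 0.098]
contact_force: [0.6, -0.8, 0.1]
opening: 0.0
t: 23.08
tool_pos: [0.6136, 0.1341, 0.1408]
tool_rot: [-0.105, 1.568, 0.105]
contact_force: [0.1, -0.5, -0.4]
opening: 0.0
t: 23.33
tool_pos: [0.614, 0.1355, 0.1408]
tool_rot: [-0.111, 1.568, 0.111]
contact_force: [-0.4, -0.6, 0.3]
opening: -0.0003
```

```bash
python3 -m handwheel '[[0.0,[0,0.0014,0.0006],[-0.5,0,0]],[0.0,[0,0,0],[0,0,0]],[0.0,[0,0,0],[0,0,0]]]';python3 -m handwheel '[[0.0,[0,0.0014,0.0006],[-0.5,0,0]],[0.0,[0,0,0],[0,0,0]],[0.0,[0,0,0],[0,0,0]]]';python3 - <<'E'
from st import *
state((.409,.015),1.748)
im=ctrl.get_image('wrist'); cv2.imwrite('pics/w23.png',im[:,:,::-1])
im=ctrl.get_image('side'); crop(im,220,230,400,420,4,'pics/s23.png')
im=ctrl.get_image('top'); crop(im,130,150,290,250,5,'pics/top23.png')
E
```

```text
t: 23.58
tool_pos: [0.6144, 0.137, 0.1408]
tool_rot: [-0.118, 1.568, 0.118]
contact_force: [0.7, -1.2, 0.1]
opening: 0.0005
t: 23.83
tool_pos: [0.6147, 0.1385, 0.1408]
tool_rot: [-0.125, 1.567, 0.125]
contact_force: [-0.3, -0.9, 0.3]
opening: -0.0002
t 23.83 pos [0.6147 0.1385 0.1408] F [-0.27 -0.93  0.26] open -0.0002 q [ 0.1   0.13  1.68  0.    1.33 -1.63]
turn [-1.03 -0.   -0.  ] toolshift to C [ 0.     -0.0893 -0.2227]
```

View pics/top23.png

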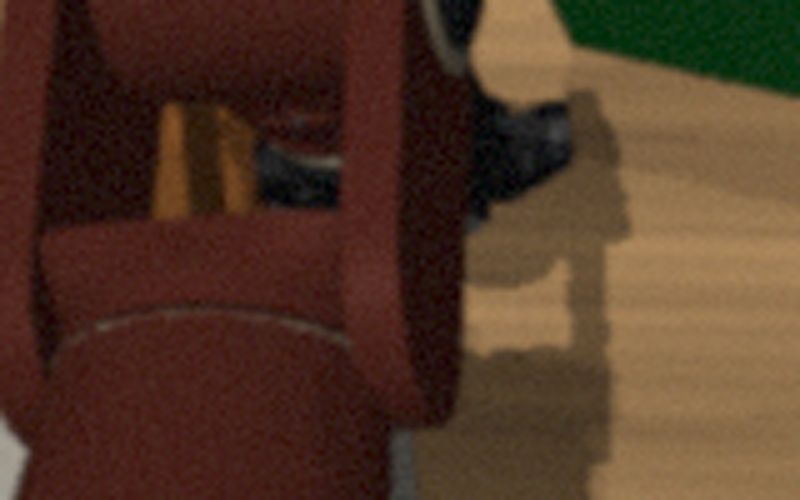

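View pics/s23.png

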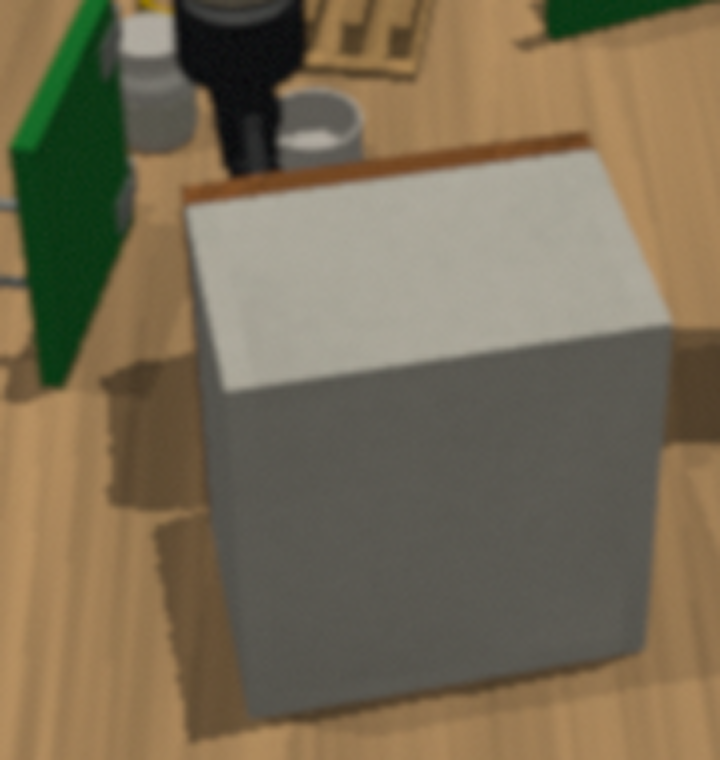

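```bash
for i in 1 2 3; do python3 -m handwheel '[[0.0,[0,0.0012,0.0004],[-0.4,0,0]],[0.0,[0,0,0],[0,0,0]],[0.0,[0,0,0],[0,0,0]]]' | grep -E 'pos|force'; done
```

```text
tool_pos: [0.615, 0.1396, 0.1409]
contact_force: [-0.2, -0.1, 0.2]
tool_pos: [0.6155, 0.1404, 0.1413]
contact_force: [0.1, -4.0, 2.7]
tool_pos: [0.6161, 0.1411, 0.1418]
contact_force: [0.2, -7.3, 3.3]
```

```bash
python3 -m handwheel '[[0.0,[0,-0.003,0],[0,0,0]],[0.0,[0,-0.006,0],[0,0,0]],[0.0,[0,-0.015,0],[0,0,0]],[0.0,[0,-0.025,0],[0,0,0]],[0.0,[0,-0.03,0],[0,0,0]],[0.0,[0,-0.03,0],[0,0,0]],[0.0,[-0.03,0,0],[0,0,0]],[0.0,[-0.03,0,0],[0,0,0]],[0.0,[-0.03,0,0],[0,0,0]],[0.0,[0,0,0],[0,0,0]]]'
python3 - <<'E'
from st import *
state((.409,.015),1.748)
im=ctrl.get_image('wrist'); cv2.imwrite('pics/w24.png',im[:,:,::-1])
im=ctrl.get_image('top'); cv2.imwrite('pics/top24.png',im[:,:,::-1]); crop(im,70,150,230,300,5,'pics/top24c.png')
E
```

```text
t: 25.57
tool_pos: [0.6382, 0.0336, 0.2388]
tool_rot: [-0.142, 1.554, 0.139]
contact_force: [1.3, 0.1, 0.7]
opening: -0.0001
t 25.57 pos [0.6382 0.0336 0.2388] F [1.3  0.1  0.73] open -0.0001 q [-0.06  0.07  1.58  0.    1.48 -1.81]
turn [0.12 0.66 0.15] toolshift to C [-0.0027  0.0226 -0.2288]
```

View pics/w24.png

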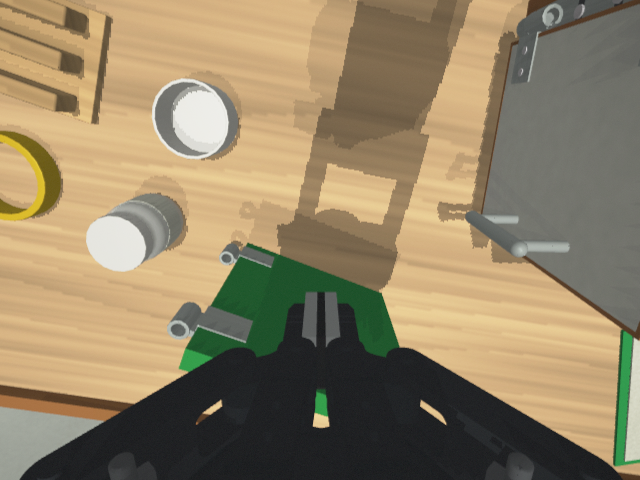

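View pics/top24.png

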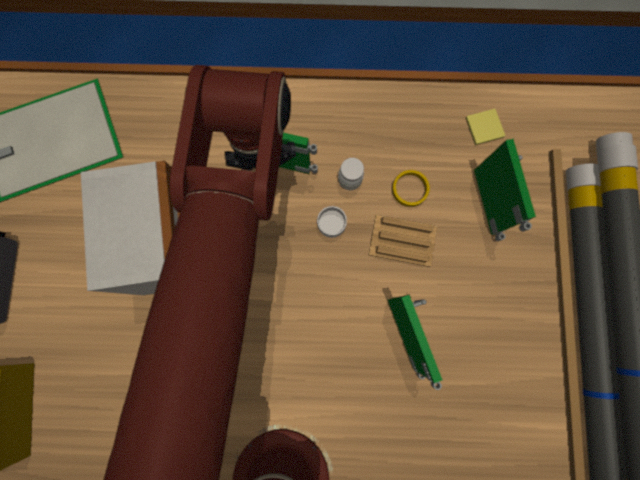

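```bash
python3 -m handwheel '[[0.0,[-0.03,0,0],[0,0,0]],[0.0,[-0.03,0,0],[0,0,0]],[0.0,[0,-0.035,-0.015],[0,0,0]],[0.0,[0,-0.035,-0.015],[0,0,0]],[0.0,[0,-0.035,-0.015],[0,0,0]],[0.0,[0,-0.035,-0.015],[0,0,0]],[0.0,[0,-0.035,-0.015],[0,0,0]],[0.0,[0,-0.035,-0.015],[0,0,0]],[0.0,[0,0,0],[0,0,0]],[0.0,[0,0,0],[0,0,0]]]'
python3 - <<'E'
from st import *
im=ctrl.get_image('wrist'); cv2.imwrite('pics/w25.png',im[:,:,::-1])
im=ctrl.get_image('top'); cv2.imwrite('pics/top25.png',im[:,:,::-1]); crop(im,70,150,230,300,5,'pics/top25c.png')
E
```

```text
t: 26.5
tool_pos: [0.5826, -0.1895, 0.2883]
tool_rot: [-0.137, 1.57, 0.14]
contact_force: [0.3, 0.3, -0.1]
opening: 0.0001
```

View pics/top25c.png

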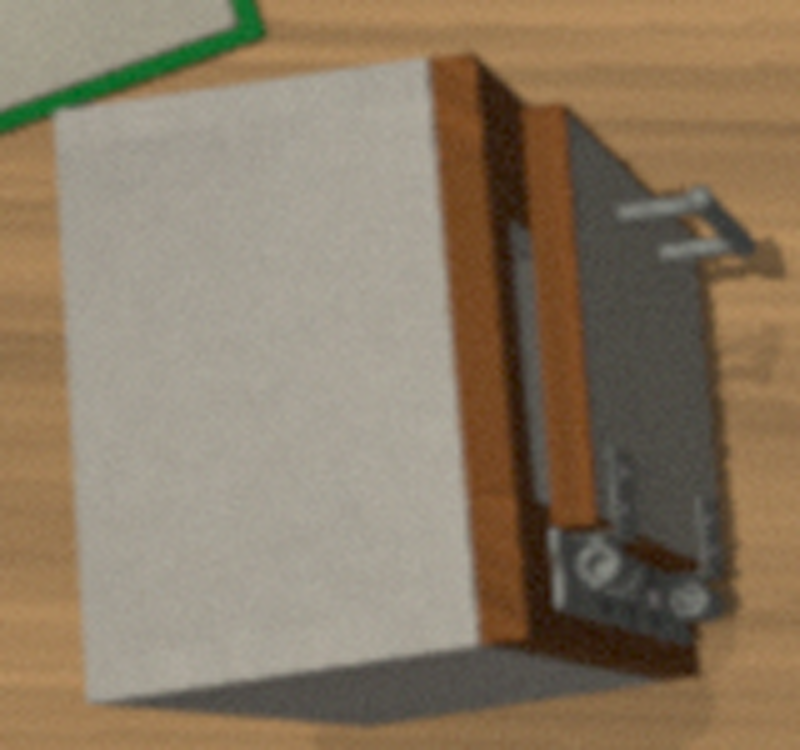

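View pics/w25.png

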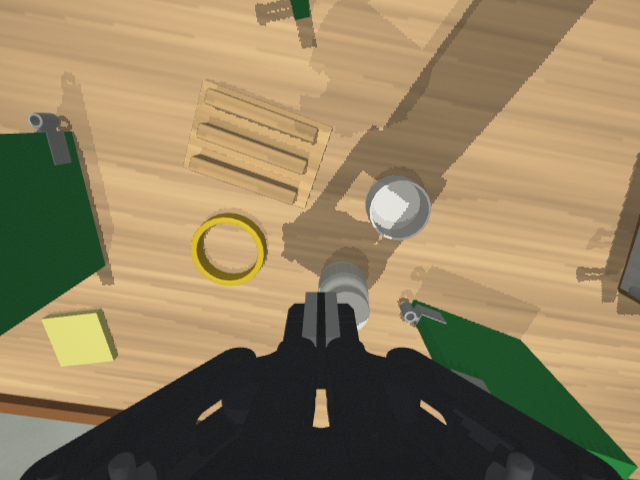

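Run:
```python
from fit import *
T=cam('top'); tl=lambda x,y:np.array([70+x/5-.4,150+y/5-.4])
d=[(T,tl(527,108),(.008,-.084,.195)),(T,tl(567,106),(-.008,-.084,.195)),(T,tl(551,526),(.008,.084,.195)),(T,tl(598,525),(-.008,.084,.195)),(T,tl(599,562),(0,.096,.171)),(T,tl(688,599),(0,.096,.041))]
from scipy.optimize import least_squares
for z0 in(.025,.03,.035,.04): 
    x,r=fit(d,z0,[.5,.2,1.7]); print(z0,x.round(4),(r**2).sum().round(2),r.tolist())
x,r=fit(d,.03,[.5,.2,1.7])
L=[.52085929,.28589116,1.74786229]; G=R.from_euler('z',L[2]).as_matrix()
k=np.array([x[0],x[1],0])+R.from_euler('z',x[2]).as_matrix()@[0,.096,0]
print('knuckle in locker',(G.T@(k-np.r_[L[:2],0])).round(4),'dyaw',x[2]-L[2])
```

```text
0.025 [0.5512 0.1947 1.7227] 2.76 [[-0.1, 0.1], [0.0, -0.5], [0.9, 0.7], [-0.1, -0.2], [-0.2, 0.5], [-0.6, -0.7]]
0.03 [0.5504 0.1931 1.7226] 3.4 [[-0.1, -0.3], [0.0, -0.9], [0.9, 0.8], [-0.1, -0.0], [-0.2, 0.7], [-0.5, -0.5]]
0.035 [0.5495 0.1915 1.7225] 4.6 [[-0.2, -0.6], [0.0, -1.2], [0.8, 1.0], [-0.1, 0.1], [-0.2, 0.9], [-0.4, -0.3]]
0.04 [0.5486 0.1899 1.7225] 6.94 [[-0.3, -1.0], [-0.0, -1.6], [0.8, 1.1], [-0.0, 0.3], [-0.2, 1.1], [-0.3, -0.1]]
knuckle in locker [-0.0941  0.0833  0.    ] dyaw -0.025250543114277768
```

```bash
python3 -m handwheel '[[0.0,[-0.03,0,0],[0,0,0]],[0.0,[-0.03,0.015,0],[0,0,0]],[0.0,[0,0.035,0],[0,0,0]],[0.0,[0,0.035,0],[0,0,0]],[0.0,[0,0.035,0],[0,0,0]],[0.0,[0,0.035,0],[0,0,0]],[0.0,[0,0.035,0],[0,0,0]],[0.0,[0,0.035,0],[0,0,0]],[0.0,[0,0.025,0],[0,0,0]],[0.0,[0,0,0],[0,0,0]]]'
python3 -m handwheel '[[0.0,[0,0,0],[0,0,0]],[0.0,[0,0,0],[0,0,0]]]'
python3 - <<'E'
from st import *
state()
im=ctrl.get_image('wrist'); cv2.imwrite('pics/w26.png',im[:,:,::-1])
E
```

```text
t: 27.43
tool_pos: [0.5379, 0.0637, 0.3506]
tool_rot: [-0.146, 1.566, 0.149]
contact_force: [-0.3, 0.4, 0.2]
opening: -0.0002
t: 27.6
tool_pos: [0.539, 0.0588, 0.3504]
tool_rot: [-0.143, 1.567, 0.143]
contact_force: [-0.4, -0.1, -0.1]
opening: -0.0003
t 27.6 pos [0.539  0.0588 0.3504] F [-0.37 -0.06 -0.05] open -0.0003 q [-0.03 -0.19  1.65 -0.    1.68 -1.78]
turn [ 1.0941e+02 -1.0000e-02  4.0000e-02] toolshift to C [ 1.000e-04 -3.177e-01 -7.250e-02]
```

View pics/w26.png

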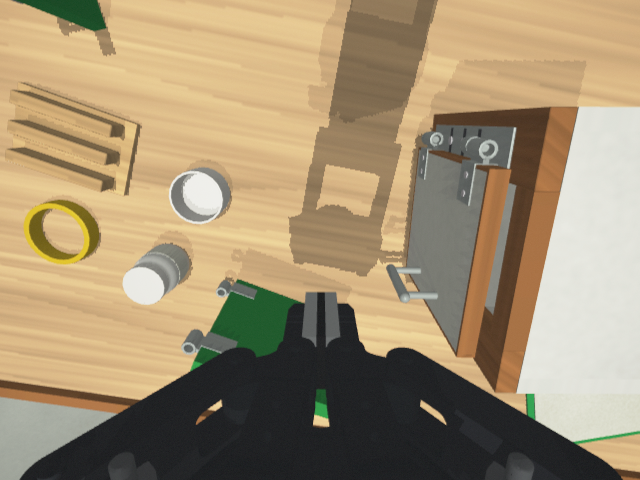

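Run:
```python
from h import *
im=cv2.imread('pics/w26.png')[:,:,::-1]; crop(im,420,90,600,400,2,'pics/w26a.png')
cv2.imwrite('pics/w26a.png',cv2.resize(cv2.imread('pics/w26.png')[95:245,430:590],None,fx=5,fy=5,interpolation=cv2.INTER_CUBIC)[:600])
cv2.imwrite('pics/w26b.png',cv2.resize(cv2.imread('pics/w26.png')[295:410,430:560],None,fx=5,fy=5,interpolation=cv2.INTER_CUBIC))
```

```text
(no output)
```

View pics/w26a.png

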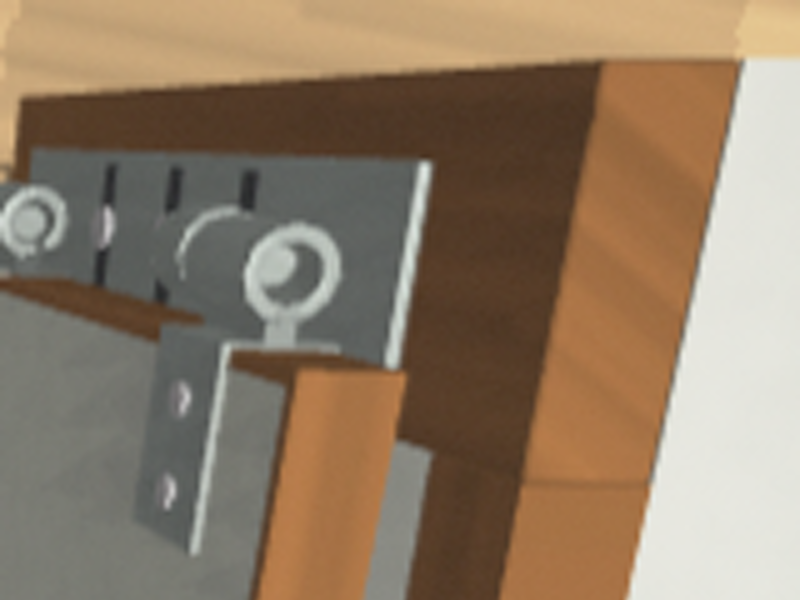

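View pics/w26b.png

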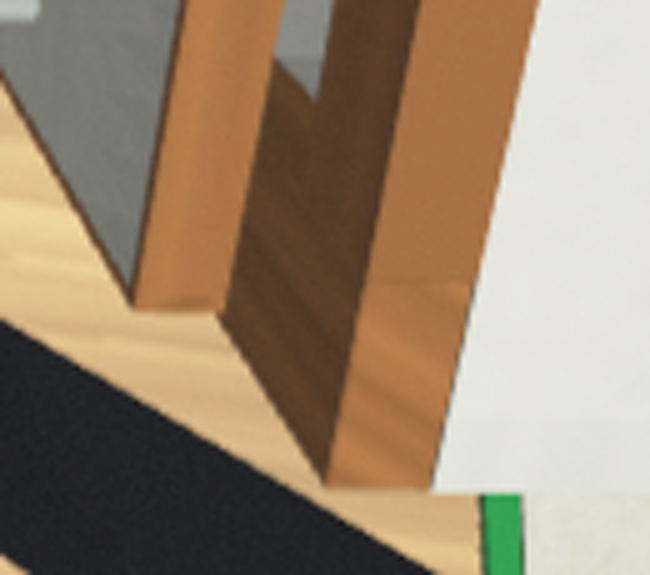

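Run:
```python
from h import *
c=cam('wrist'); a=lambda x,y:(430+x/5-.4,95+y/5-.4); b=lambda x,y:(430+x/5-.4,295+y/5-.4)
def ln(p,q,z):
    P,Q=atz(c,p,z),atz(c,q,z); d=Q-P; return P,Q,np.arctan2(d[1],d[0])
L=ln(a(601,62),b(327,488),.25); W=ln(a(740,62),b(432,490),.25); F=ln(a(297,370),b(135,305),.225); B=ln(a(406,373),b(222,312),.225)
for n,l in zip(('lockfront','lockband','doorfront','doorback'),(L,W,F,B)): print(n,l[0].round(4),l[1].round(4),'dir',round(l[2],4),'len',np.linalg.norm(l[1]-l[0]).round(4))
n=np.array([-np.sin(L[2]),np.cos(L[2])])
for p in(F[0],F[1],B[0],B[1]): print('dist in front of locker',((L[0]-p)[:2]@n).round(4))
```

```text
lockfront [0.4244 0.1876 0.25  ] [0.6463 0.2278 0.25  ] dir 0.1792 len 0.2255
lockband [0.4212 0.2052 0.25  ] [0.6435 0.2454 0.25  ] dir 0.1788 len 0.226
doorfront [0.4699 0.174  0.225 ] [0.6332 0.1996 0.225 ] dir 0.1549 len 0.1653
doorback [0.4674 0.1902 0.225 ] [0.6319 0.2153 0.225 ] dir 0.1514 len 0.1664
dist in front of locker 0.0215
dist in front of locker 0.0255
dist in front of locker 0.0051
dist in front of locker 0.0097
```

Run:
```python
from h import *
a=cv2.imread('pics/top0.png').astype(int);b=cv2.imread('pics/top25.png').astype(int)
for n,(x,y) in dict(cap=(332,221),tape=(411,187),jar=(351,172)).items():
    print(n,np.abs(a-b)[y-22:y+22,x-22:x+22].mean().round(1))
print(ctrl.finish_job())
```

```text
cap 57.4
tape 50.1
jar 46.2
the job is handed in; nothing more can be done
None
```

Run:
```python
import cv2,numpy as np
a=cv2.imread('pics/top0.png').astype(int)
for f in('top24',):
    b=cv2.imread(f'pics/{f}.png').astype(int)
    for n,(x,y) in dict(cap=(332,221),tape=(411,187),jar=(351,172)).items(): print(f,n,np.abs(a-b)[y-20:y+20,x-20:x+20].mean().round(1))
```

```text
top24 cap 20.1
top24 tape 17.2
top24 jar 19.5
```

Run:
```python
import cv2,numpy as np
a=cv2.imread('pics/top0.png',0);b=cv2.imread('pics/top24.png',0)
for n,(x,y) in dict(cap=(332,221),tape=(411,187),jar=(351,172)).items():
    r=cv2.matchTemplate(b[y-40:y+40,x-40:x+40],a[y-20:y+20,x-20:x+20],cv2.TM_CCOEFF_NORMED); _,v,_,l=cv2.minMaxLoc(r); print(n,round(v,2),'shift px',l[0]-20,l[1]-20)
```

```text
cap 0.99 shift px 0 0
tape 0.99 shift px 0 0
jar 0.99 shift px 0 0
```

The door is hung on both pins and swung shut, and I handed the job in at about 28 s of the 64 s allowed. No verdict was reported.

**What I did:** I pinched the door by its top edge, lifted it out of the stand and lowered it square-open until both knuckles touched their seats. The weight came off the wrist at the expected height, with about 7 N of press. I let go, pushed the door shut by its bar pull with the fingers closed, and stopped at about 7 N against the bumpers. Then I backed the arm clear.

**Last checks:**
- **Knuckles:** the knuckle axis fits at x -94 mm, y 83 mm in locker axes, and the picture agrees best with the door fully down.
- **Door angle:** it sits about 0.025 rad short of parallel with the locker front, by both the top and wrist cameras. That is inside the 0.06 limit but not perfectly flush, and I did not push it again.
- **Bystanders:** the end cap, tape and jar showed zero pixel shift between the first picture and the one taken after the door was shut. I ran that comparison after handing in. An earlier pixel-difference check read high, probably because the arm was in that view.

**What went wrong:** on the first approach I moved in too low. The lower knuckle seems to have touched the upper lug and tilted the door about 0.09 rad in the grip. I measured the tilt, corrected it with the tool and carried on. The readings afterwards looked normal, but I did not record the force or speed at the moment of that touch, so I can't rule out that it broke the limits for forcing or slamming the door.

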